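# Chock a row of reagent bottles for transport

## Robot

A 6-joint arm with a two-finger parallel gripper is mounted at the origin on a cart in front of the work surface, level with it; the furniture and walls round the work are solid. World frame = base frame: x ahead of the robot, y to its left, z up, the work surface at z = 0. Lengths are in m, angles in rad, forces in N, time in s.
With the tool pointing down it reaches from about 0.35 to 0.8 m from the base axis. Payload 7.3 kg.
Tool frame: the origin (TCP) lies midway between the tips of the shut fingers; the grasp point (between the pads) lies 19 mm behind it; z points along the fingers, y is the line along which they close (so a half turn about z gives the same grasp; the last joint's range is limited). The gripper opens to 85 mm and grips with 20 to 120 N. Pads are 22 mm wide; open, the fingers measure 114 mm over their backs; the gripper's body (76 mm by 85 mm) begins 54 mm behind the grasp point. The pads swing forward as they close: fully open they stand 13 mm farther back than shut.
Start: joints at [-0.146, 0.342, 1.524, -0, 1.275, -0.146], TCP at [0.525, 0, 0.231] pointing down, gripper open.
Joint ranges: [-2.53, 2.53], [-0.77, 2.02], [0.04, 2.7], [-1, 4.14], [0.28, 2.66], [-3.11, 3.11]. Speed limits (rad/s): [2.57, 2.57, 3.14, 3.14, 3.14, 3.14].

## Interface

Orientations are given as a unit quaternion [x, y, z, w].
In Python, from bench import * gives the robot as it stands.
- The arm moves only by the shell command python3 -m creep 'ROWS' [OPENING] [FORCE]. ROWS is JSON, a list of rows, each an object of numbers: "dx", "dy", "dz": the shift along the tool's x, y, z in cm; "ax", "ay", "az": the turn, a rotation vector about the tool's x, y, z in rad. In form: [{"dx": .., "dy": .., "dz": .., "ax": .., "ay": .., "az": ..}, ...]. A call has 1 to 20 rows; each row shifts and turns the commanded pose from where the row before left it, along the tool's axes as they then stand; what a row does not reach is not made up. A row lasts 1/10 s, in which the tool goes at most 50 mm and 8.59 degrees, less where a joint would pass 70% of its speed; a pose out of reach is approached as far as the arm can. A call with a gripper value outside its range is refused whole. OPENING is the finger opening in cm, from 0 to 8.54, set as the call begins (- or left out, the last holds). The fingers move at their own pace and stop on an object; FORCE is the grip in N (left out, the last holds). Time passes only in rows, so rows that do not move let the fingers close. It gives the time, the measured TCP pose, the force, the opening and the grip force at its end, in the units of the state.
- observe(): the state, without advancing time (a new reading comes with each control period).
- capture(name): name is "scene" or "side" or "wrist"; returns a dict with "img" (400x640x3 uint8, red, green, blue), "fx", "fy", "cx", "cy" (pixels), "extrinsics" (4x4, takes a point from camera to world coordinates). Camera axes: x right, y down, z forward; pixel columns grow to the right and rows downward; lengths in m; the calibration is good to about 2 mm. A picture is of the moment at which its call begins. There is no depth.
- sign_off(): hands the job in; it is judged then, once.
The state is a dict: "time_s": time; "joint_pos": joint angles; "joint_vel": joint speeds; "joint_efforts": joint torques, N m; "eef_pos": TCP position; "tool_rot": TCP orientation; "ft_force": force on the tool from outside, world axes, zero at the start; "torque": the same for the moment, N m; "gripper_width": finger opening in m; "grip_force": force on a finger pad.
Only numpy, scipy, OpenCV 4.12 (cv2) and the standard library are available. Lean on these libraries where they do the work, as an engineer would, in place of code of your own. Each camera call takes 0.05 s, during which the arm holds its last target. There are 200 camera calls.

## Task

Pack the reagent bottles for transport: lay the standing dropper bottle down in the cradle as the fourth of the row, pointing the same way as the three lying there, and close the row up against the end wall. Then slide the yellow wedge in, thin end first, between the row and the tapered end block and press it home until it bites, so that the row sits tight and no bottle can roll; do not drop the bottle, do not force it, as the soft bottles leak when squeezed hard, and leave the timer, carton and marker where they are.

Things in the scene. Friction and masses are not known exactly. Their poses are not given: they have to be found in the camera images.
- cradle: Grey packing cradle with dark mat, 222 x 114 mm, bolted down. Origin: on the table under the bottle bay; mat surface at z = +5 mm. Own x: along the row, towards the end wall; own y: along the lying bottles, base to nozzle. Foot wall by the bases (inner face y = -50 mm, 20 mm above the mat); low lip by the nozzles (inner face y = +50, 6 mm above the mat, x from -20 to +87)
- end_wall (a point): Foot of the end wall's inner face, at mat level: cradle x = +85 mm, y = 0. The wall is aluminium, 24 mm above the mat; the row closes up against it. Axes as the cradle's
- wedge_bay (a point): Middle of the open mouth, at mat level (cradle x = -54, y = +50 mm), where the wedge slides in towards -y over an apron that reaches y = +80. On its -x side stands a black clamped end block, 24 mm high, face tapered 1:7: near x = -90 mm at y = +50, -76 at y = -50. The block was set by hand, up to 2 mm off either way, so how deep the wedge goes is found by feel. Axes as the cradle's
- wedge: Loose yellow wedge, 90 g, 80 mm long (own y), 62 mm thick at mid length (own x), 30 mm high without its rib. Origin: underside centre. Its +x face (x = +31) is straight, for the bottles; the -x face is tapered 1:7: 56 mm thick at the -y end, which goes in first (corner rounded 8 mm), 68 at the +y end. Axes parallel to the cradle's when in. It bites with its origin about 0 to 28 mm on the +y side of the cradle's
- wedge_rib (a point): Centre of the top of the wedge's grip rib, 58 mm above the underside; the rib is 16 mm thick (wedge x), 46 mm long (wedge y), 28 mm high. Axes as the wedge's. Pressed in with 6 to 10 N on its thick end, the wedge is tight and stays by friction; much more squeezes the soft bottles (limit 15 N) and they leak
- bottle_1: Dropper bottle lying on its side in the cradle, next to the end wall, nozzle towards cradle +y; 27 mm across the body (58 mm long), 84 mm long over all with its narrow 18 mm nozzle cap, 22 g; origin: centre of its base; own z runs from the base to the nozzle
- bottle_2: Dropper bottle (amber) lying in the middle of the three in the cradle, loose; 27 mm across the body (58 mm long), 84 mm long over all with its narrow 18 mm nozzle cap, 22 g; origin: centre of its base; own z runs from the base to the nozzle
- bottle_3: Dropper bottle lying in the cradle, last of the three towards the end block, loose; 27 mm across the body (58 mm long), 84 mm long over all with its narrow 18 mm nozzle cap, 22 g; origin: centre of its base; own z runs from the base to the nozzle
- bottle_4: Dropper bottle standing upright on the table beside the cradle; 27 mm across the body (58 mm long), 84 mm long over all with its narrow 18 mm nozzle cap, 22 g; origin: centre of its base; own z runs from the base to the nozzle
- timer: Bench timer, 62 x 67 x 20 mm, bystander
- carton: Small carton, 65 x 101 x 50 mm, bystander
- marker: Black and white marker pen lying on the table, 135 mm long, 17 mm thick, bystander
Not all that is in view belongs to the job. Leave any blue or brown look-alike of the bottle_2 alone.

How it is judged:
On the way:
1. the fourth bottle lies on its side in the cradle, nozzle the same way as the others, let go (angle between bottle_4's own z axis and vertical between 1.5 and 1.64 rad and z of bottle_4 in the frame of cradle between 0.016 and 0.0205 m and angle between the z axis of bottle_4 and the y axis of cradle, either way round below 0.08 rad and contact force between the fingers and bottle_4 below 0.1 N and y of bottle_4 in the frame of cradle below 0 m), for 0.2 s.
At the end, for the whole second after the job is handed in: All four bottles lie still on the mat, parallel to the cradle's y within 0.08 rad, nozzles to the lip, packed to the end wall with under 3 mm of gaps in all; the wedge lies flat on the mat, at rest between row and end block, and presses on the row with over 1 N; nothing held (angle between bottle_1's own z axis and vertical between 1.5 and 1.64 rad and z of bottle_1 in the frame of cradle between 0.016 and 0.0205 m and angle between the z axis of each of bottle_1, bottle_2, bottle_3, bottle_4 and the y axis of cradle, either way round below 0.08 rad and x of each of bottle_1, bottle_2, bottle_3, bottle_4 in the frame of cradle above -0.0125 m and y of bottle_1 in the frame of cradle between -0.053 and -0.02 m and linear speed of each of bottle_1, bottle_2, bottle_3, bottle_4, wedge below 0.01 m/s and angle between bottle_2's own z axis and vertical between 1.5 and 1.64 rad and z of bottle_2 in the frame of cradle between 0.016 and 0.0205 m and y of bottle_2 in the frame of cradle between -0.053 and -0.02 m and angle between bottle_3's own z axis and vertical between 1.5 and 1.64 rad and z of bottle_3 in the frame of cradle between 0.016 and 0.0205 m and y of bottle_3 in the frame of cradle between -0.053 and -0.02 m and angle between bottle_4's own z axis and vertical between 1.5 and 1.64 rad and z of bottle_4 in the frame of cradle between 0.016 and 0.0205 m and y of bottle_4 in the frame of cradle between -0.053 and -0.02 m and angle between wedge's own z axis and vertical below 0.05 rad and z of wedge in the frame of cradle below 0.0075 m and y of wedge in the frame of cradle below 0.04 m and (contact force between wedge and bottle_1 above 1 N or contact force between wedge and bottle_2 above 1 N or contact force between wedge and bottle_3 above 1 N or contact force between wedge and bottle_4 above 1 N)); the robot touches nothing.
It fails at once if the fourth bottle is dropped (falls free from more than about 25 mm) (linear speed of bottle_4 above 0.7 m/s and contact force between the fingers and bottle_4 below 0.05 N).
It fails at once if the row is squeezed too hard: the wedge presses on a bottle with more than 15 N (contact force between wedge and bottle_1 above 15 N or contact force between wedge and bottle_2 above 15 N or contact force between wedge and bottle_3 above 15 N or contact force between wedge and bottle_4 above 15 N).
It fails at once if the timer, carton or marker is shifted by more than 30 mm (distance of any of timer, carton, marker from where it was at the start of the episode above 0.03 m).
It also fails if it takes over 72 s, if anything falls off the work surface, if the arm or the gripper's body presses on something with over 40 N, if the wrist force passes 120 N, or if a joint passes its speed limit or range.

## Working session

There is one attempt and no reset: what is moved stays moved. The work goes in short steps, Python scripts to look and compute and a shell command to move; the robot and the scene stay as the last step left them, time stands still between calls to the robot, and variables do not carry over. Pictures are saved under pics/ and viewed, at most 10 in all, crops included, and the job is handed in when it is done.

```bash
mkdir -p pics; cat > h.py <<'E'
import numpy as np, cv2, json
from bench import *
def snap(n,f):
    c=capture(n); cv2.imwrite('pics/'+f+'.png',c['img'][:,:,::-1]); 
    np.savez('pics/'+f+'.npz',**{k:np.array(c[k]) for k in c if k!='img'}); return c
def px(f,u,v,z):
    c=np.load('pics/'+f+'.npz'); E=c['extrinsics']
    d=E[:3,:3]@np.array([(u-c['cx'])/c['fx'],(v-c['cy'])/c['fy'],1.]); o=E[:3,3]
    return o+d*(z-o[2])/d[2]
def proj(f,p):
    c=np.load('pics/'+f+'.npz'); E=c['extrinsics']
    q=E[:3,:3].T@(np.array(p)-E[:3,3]); return np.array([c['fx']*q[0]/q[2]+c['cx'],c['fy']*q[1]/q[2]+c['cy']])
def crop(f,x0,y0,x1,y1,s,g):
    i=cv2.imread('pics/'+f+'.png')[y0:y1,x0:x1]; cv2.imwrite('pics/'+g+'.png',cv2.resize(i,None,fx=s,fy=s,interpolation=cv2.INTER_CUBIC))
E
python3 - <<'E'
from h import *
a=snap('scene','s0'); b=snap('side','d0'); w=snap('wrist','w0')
print(a['extrinsics'],b['extrinsics'],w['extrinsics'],a['fx'],w['fx'])
i=np.vstack([a['img'],b['img']])
cv2.imwrite('pics/both.png',cv2.resize(i,None,fx=.75,fy=.75,interpolation=cv2.INTER_AREA)[:,:,::-1])
print(observe())
E
```

```text
[[ 0.82048724 -0.37558209  0.43097422  0.17212993]
 [-0.57165644 -0.54313561  0.61498993 -0.79459   ]
 [ 0.00309824 -0.75096058 -0.66033976  0.65825246]
 [ 0.          0.          0.          1.        ]] [[ 0.95433471 -0.19811298  0.22359897  0.38610682]
 [-0.29873274 -0.62785298  0.71872066 -0.82174637]
 [-0.00200061 -0.75269641 -0.65836473  0.61761301]
 [ 0.          0.          0.          1.        ]] [[ 9.99999308e-01  3.29380118e-04 -1.12937241e-03  5.24027550e-01]
 [-2.98254545e-05 -9.52597700e-01 -3.04232840e-01  7.78091785e-02]
 [-1.17604581e-03  3.04232664e-01 -9.52597031e-01  3.72918173e-01]
 [ 0.00000000e+00  0.00000000e+00  0.00000000e+00  1.00000000e+00]] 456.3646394978769 292.1930288569194
{'time_s': 0.15, 'joint_pos': array([-1.46042607e-01,  3.42542023e-01,  1.52473042e+00,  1.22819268e-05,
        1.27538843e+00, -1.46029236e-01]), 'joint_vel': array([ 0.00034934, -0.00157483, -0.00202173,  0.00030596, -0.0018584 ,
        0.00084297]), 'joint_efforts': array([ 1.24654900e-03, -4.33907533e+01, -2.46148127e+01, -9.02174702e-05,
        5.71925848e-03,  3.60333468e-05]), 'eef_pos': array([5.24734719e-01, 4.26335681e-05, 2.30819778e-01]), 'tool_rot': array([ 7.07112674e-01,  7.07100687e-01, -3.13981311e-04, -4.32116012e-04]), 'ft_force': array([-0.5266957 , -0.50108824, -0.84290042]), 'torque': array([-0.01104447,  0.01257797, -0.00026292]), 'grip_force': 0.0, 'gripper_width': 0.08549870052212688}
```

View pics/both.png

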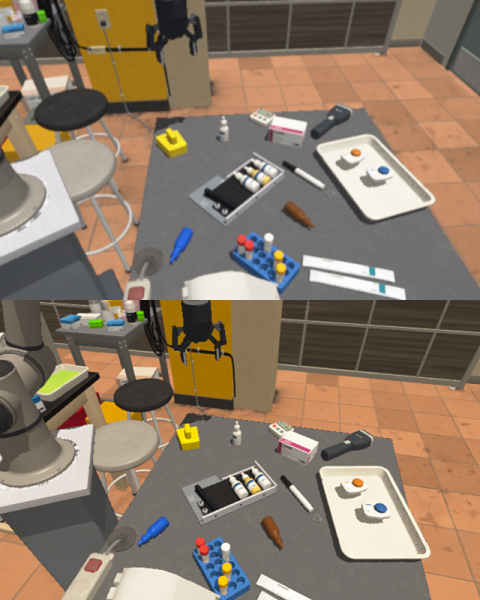

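The pictures show the cradle at scene (237,188)·4/3, the standing white bottle at (223,128), the wedge at (171,143) and the marker, carton and timer behind. The blue bottle (181,245) and brown bottle (297,213) are the look-alikes. I'll enlarge both views.

```bash
python3 - <<'E'
from h import *
crop('s0',195,140,395,300,4,'c1'); crop('d0',220,150,420,300,4,'c2')
E
```

```text
(no output)
```

View pics/c1.png

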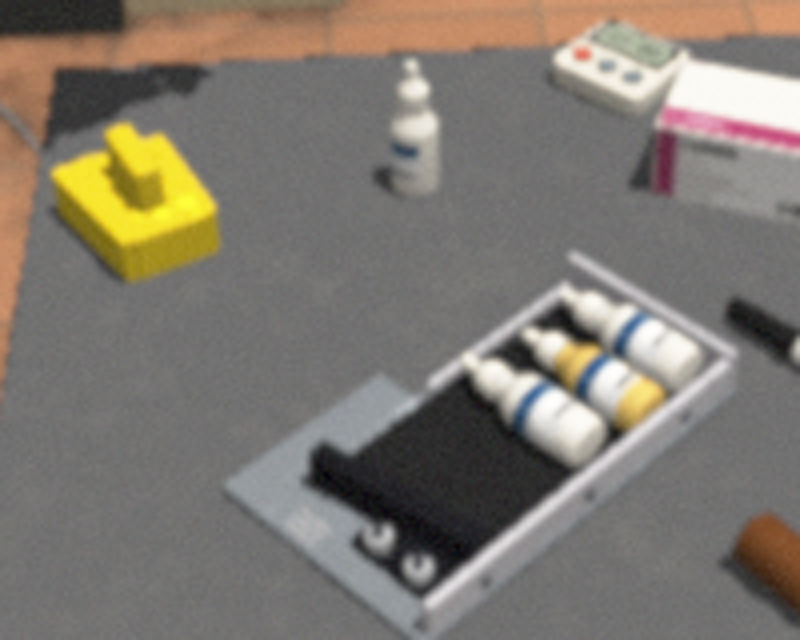

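View pics/c2.png

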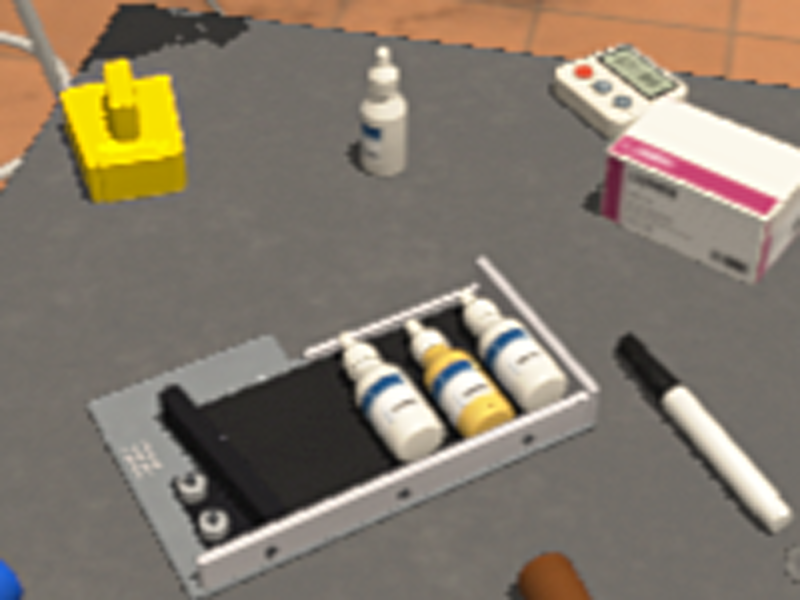

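```bash
python3 - <<'E'
from h import *
A=lambda x,y:(x/4+195,y/4+140); B=lambda x,y:(x/4+220,y/4+150)
def ray(f,p):
    a=px(f,*p,0);b=px(f,*p,.1);d=b-a;return a,d/np.linalg.norm(d)
def tri(a,b):
    o1,d1=ray('s0',a);o2,d2=ray('d0',b)
    t=np.linalg.lstsq(np.stack([d1,-d2],1),o2-o1,rcond=None)[0]
    p,q=o1+t[0]*d1,o2+t[1]*d2
    return np.round((p+q)/2*1000,1),round(np.linalg.norm(p-q)*1000,1)
for n,a,b in [('footR',(735,352),(597,388)),('footL',(428,605),(203,560)),('endfar',(572,256),(481,262)),('lipL',(432,382),(308,352)),('btip',(411,63),(383,52)),('apronfar',(380,376),(270,338)),('apronL',(228,485),(90,407)),
 ('baseC3',(585,445),(425,450))]: print(n,*tri(A(*a),B(*b)))
print('bottle base','s',px('s0',*A(413,187),0.003),'d',px('d0',*B(384,168),.003), 'tip z84',px('s0',*A(411,63),.084),px('d0',*B(383,52),.084))
print('wedge top z30 s');[print(np.round(px('s0',*A(*p),.03)*1e3,1)) for p in [(122,250),(215,212),(55,172)]]
print('wedge bottom s');[print(np.round(px('s0',*A(*p),.0)*1e3,1)) for p in [(128,280),(218,245)]]
print('wedge top d');[print(np.round(px('d0',*B(*p),.03)*1e3,1)) for p in [(92,165),(185,155),(62,95),(170,76)]]
print('rib top s');[print(np.round(px('s0',*A(*p),.058)*1e3,1)) for p in [(106,130),(132,124),(160,172),(137,180)]]
print('rib top d');[print(np.round(px('d0',*B(*p),.058)*1e3,1)) for p in [(106,62),(130,60),(138,102),(111,105)]]
E
```

```text
footR [ 642.2 -329.3   25. ] 1.5
footL [ 433.1 -370.1   20.5] 0.6
endfar [ 617.2 -227.1   27.1] 1.6
lipL [ 513.9 -249.9   11.8] 1.2
btip [601.7 -98.1  81.5] 1.9
apronfar [ 499.5 -223.7    2. ] 2.3
apronL [ 399.6 -248.     6.1] 2.0
baseC3 [ 553.6 -324.9    6.1] 4.0
bottle base s [ 0.59590673 -0.10486143  0.003     ] d [ 0.59845574 -0.10841829  0.003     ] tip z84 [ 0.60061713 -0.09971263  0.084     ] [ 0.60018524 -0.10309995  0.084     ]
wedge top z30 s
[424.6 -90.6  30. ]
[479.4 -90.8  30. ]
[423.4 -10.2  30. ]
wedge bottom s
[428.3 -81.2   0. ]
[482.  -83.3   0. ]
wedge top d
[429.8 -86.6  30. ]
[482.6 -93.7  30. ]
[423.2 -14.5  30. ]
[489.5 -15.1  30. ]
rib top s
[450.2 -27.1  58. ]
[464.2 -30.3  58. ]
[457.6 -76.5  58. ]
[444.6 -75.7  58. ]
rib top d
[451.1 -28.3  58. ]
[465.  -30.6  58. ]
[462.1 -72.8  58. ]
[446.8 -71.   58. ]
```

The white bottle standing alone at c1 (413,130) is bottle_4. It is upright, white with a blue band, and beside the cradle; the blue and brown ones lie on the table. I'll tilt the tool high above the table first.

```bash
python3 -m creep '[{"az":0.146},{"az":0.146},{"az":0.146},{"az":0.146},{"az":0.146},{"az":0.146},{"ay":0.142},{"ay":0.142},{"ay":0.142},{"ay":0.142},{"ay":0.142},{"ay":0.142},{"ay":0.142},{"ay":0.142},{}]' 5.5 20; cat >> h.py <<'E'
from scipy.spatial.transform import Rotation as R
def go(p,tag=''):
    s=observe(); r=R.from_quat(s['tool_rot'])
    print(tag,'tool shift cm',np.round(r.inv().apply(np.array(p)-s['eef_pos'])*100,2))
def st():
    s=observe(); r=R.from_quat(s['tool_rot']).as_matrix()
    print('t',round(s['time_s'],2),'p',np.round(s['eef_pos']*1e3,1),'F',np.round(s['ft_force'],1),'w',round(s['gripper_width'],4),'g',s['grip_force']); print('x',r[:,0].round(3),'y',r[:,1].round(3),'z',r[:,2].round(3),'q',s['joint_pos'].round(2))
    return s,r
E
python3 - <<'E'
from h import *
s,r=st(); z=r[:,2]
T=np.array([.599,-.104,.038])+.010*z
go(T-.1*z,'pre'); go(T,'grasp')
for p in [(0,0,0),]: pass
print('carton corner',px('s0',655/4+195,190/4+140,0),px('d0',605/4+220,215/4+150,0))
E
```

```text
t 0.15 p [524.7   0.  230.8] F [-0.5 -0.5 -0.8] w 0.0855 g 0.0
x [0. 1. 0.] y [ 1.    -0.    -0.001] z [-0.001  0.    -1.   ] q [-0.15  0.34  1.52  0.    1.28 -0.15]
pre tool shift cm [-10.41   7.45  10.27]
grasp tool shift cm [-10.41   7.45  20.27]
carton corner [ 0.71008558 -0.18257364  0.        ] [ 0.70969925 -0.18478731  0.        ]validation failed for argument at $[0]...
```

```bash
python3 -m creep '[{"dx":0,"dy":0,"dz":0,"ax":0,"ay":0,"az":0.146}]' 5.5 20; python3 -c "
from h import *
st()"; python3 -m creep --help | head -20
```

```text
time_s: 0.25
eef_pos: [0.5248, 0.0001, 0.2309]
tool_rot: [0.757, 0.653, -0.0, -0.0]
ft_force: [-1.5, -0.3, -0.3]
gripper_width: 0.0731
grip_force: 0.0
t 0.25 p [5.248e+02 1.000e-01 2.309e+02] F [-1.5 -0.3 -0.3] w 0.0731 g 0.0
x [0.147 0.989 0.   ] y [ 0.989 -0.147 -0.001] z [-0.001  0.    -1.   ] q [-0.15  0.34  1.52  0.    1.28  0.  ]invalid input: not JSON, or not a number
```

```bash
python3 -m creep '[{"dx":0,"dy":0,"dz":0,"ax":0,"ay":0,"az":0.146},{"dx":0,"dy":0,"dz":0,"ax":0,"ay":0,"az":0.146},{"dx":0,"dy":0,"dz":0,"ax":0,"ay":0,"az":0.146},{"dx":0,"dy":0,"dz":0,"ax":0,"ay":0,"az":0.146},{"dx":0,"dy":0,"dz":0,"ax":0,"ay":0,"az":0.146},{"dx":0,"dy":0,"dz":0,"ax":0,"ay":0.142,"az":0},{"dx":0,"dy":0,"dz":0,"ax":0,"ay":0.142,"az":0},{"dx":0,"dy":0,"dz":0,"ax":0,"ay":0.142,"az":0},{"dx":0,"dy":0,"dz":0,"ax":0,"ay":0.142,"az":0},{"dx":0,"dy":0,"dz":0,"ax":0,"ay":0.142,"az":0},{"dx":0,"dy":0,"dz":0,"ax":0,"ay":0.142,"az":0},{"dx":0,"dy":0,"dz":0,"ax":0,"ay":0.142,"az":0},{"dx":0,"dy":0,"dz":0,"ax":0,"ay":0.142,"az":0},{"dx":0,"dy":0,"dz":0,"ax":0,"ay":0,"az":0}]' 5.5 20; python3 - <<'E'
from h import *
s,r=st(); z=r[:,2]
T=np.array([.599,-.104,.038])+.010*z
go(T-.1*z,'pre'); go(T,'grasp')
E
```

```text
time_s: 1.65
eef_pos: [0.5229, 0.001, 0.2277]
tool_rot: [0.806, 0.289, 0.484, -0.182]
ft_force: [0.1, 0.9, 0.1]
gripper_width: 0.0551
grip_force: 0.0
t 1.65 p [522.9   1.  227.7] F [0.1 0.9 0.1] w 0.0551 g 0.0
x [0.365 0.29  0.885] y [ 0.642 -0.766 -0.013] z [ 0.674  0.573 -0.466] q [-0.74  0.32  2.17  1.36  1.11 -0.82]
pre tool shift cm [-17.05  13.19  -1.05]
grasp tool shift cm [-17.05  13.19   8.95]
```

```bash
python3 -m creep '[{"dx":0,"dy":3,"dz":0,"ax":0,"ay":0,"az":0},{"dx":0,"dy":3,"dz":0,"ax":0,"ay":0,"az":0},{"dx":-1,"dy":3,"dz":0,"ax":0,"ay":0,"az":0},{"dx":-2,"dy":2.2,"dz":0,"ax":0,"ay":0,"az":0},{"dx":-3,"dy":2,"dz":0,"ax":0,"ay":0,"az":0},{"dx":-3,"dy":0,"dz":0,"ax":0,"ay":0,"az":0},{"dx":-3,"dy":0,"dz":-1,"ax":0,"ay":0,"az":0},{"dx":-3,"dy":0,"dz":0,"ax":0,"ay":0,"az":0},{"dx":-2,"dy":0,"dz":0,"ax":0,"ay":0,"az":0},{"dx":0,"dy":0,"dz":0,"ax":0,"ay":0,"az":0},{"dx":0,"dy":0,"dz":0,"ax":0,"ay":0,"az":0}]'; python3 - <<'E'
from h import *
s,r=st(); z=r[:,2]
T=np.array([.599,-.104,.038])+.010*z
go(T-.1*z,'pre'); go(T,'grasp')
w=snap('wrist','w1'); print(proj('w1',(.599,-.104,0)),proj('w1',(.599,-.104,.084)))
E
```

```text
time_s: 2.75
eef_pos: [0.5419, -0.155, 0.084]
tool_rot: [0.805, 0.293, 0.483, -0.18]
ft_force: [0.3, -1.3, -0.0]
gripper_width: 0.0547
grip_force: 0.0
t 2.75 p [ 541.9 -155.    84. ] F [ 0.3 -1.3 -0. ] w 0.0547 g 0.0
x [0.361 0.297 0.884] y [ 0.646 -0.763 -0.007] z [ 0.673  0.574 -0.467] q [-0.95  0.75  1.95  1.27  1.17 -1.08]
pre tool shift cm [-0.49 -0.17 -0.09]
grasp tool shift cm [-0.49 -0.17  9.91]
[317.61327935 239.78541256] [316.5338507  169.44817251]
```

View pics/w1.png

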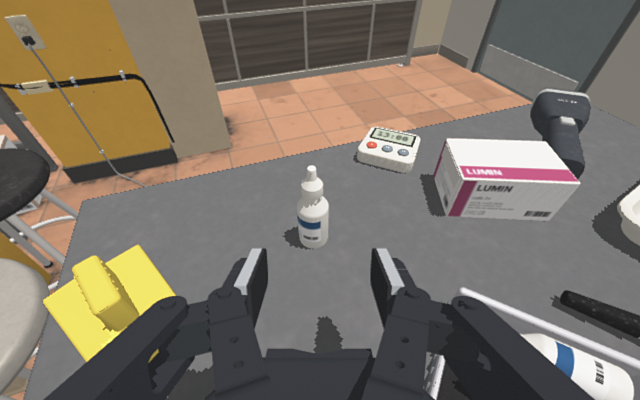

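The bottle shows at (312,205), about 4 px left of my prediction. That puts it 4 mm towards tool −y.

```bash
python3 -m creep '[{"dx":-0.5,"dy":-0.5,"dz":0,"ax":0,"ay":0.1,"az":0},{"dx":0,"dy":0,"dz":0,"ax":0,"ay":0,"az":0},{"dx":0,"dy":0,"dz":0,"ax":0,"ay":0,"az":0}]'; python3 - <<'E'
from h import *
s,r=st(); z=r[:,2]
T=np.array([.5965,-.101,.038])+.010*z
go(T,'grasp')
w=snap('wrist','w2'); print(proj('w2',(.5965,-.101,0)),proj('w2',(.5965,-.101,.084)))
i=w['img'].astype(int)[140:250,270:360]; 
m=(i.min(2)>150); c=np.argwhere(m); print('white cols',[ (v+140, c[c[:,0]==v][:,1].min()+270, c[c[:,0]==v][:,1].max()+270) for v in range(0,110,12) if (c[:,0]==v).any()])
E
```

```text
time_s: 3.1
eef_pos: [0.5366, -0.1526, 0.0794]
tool_rot: [0.78, 0.283, 0.523, -0.195]
ft_force: [-0.5, -0.6, -0.2]
gripper_width: 0.0549
grip_force: 0.0
t 3.1 p [ 536.6 -152.6   79.4] F [-0.5 -0.6 -0.2] w 0.0549 g 0.0
x [0.293 0.238 0.926] y [ 0.645 -0.764 -0.007] z [ 0.705  0.6   -0.377] q [-0.99  0.82  1.97  1.32  1.25 -1.19]
grasp tool shift cm [-0.85 -0.05  9.88]
[318.9600168  246.57187219] [318.27038864 170.6386606 ]
white cols [(176, np.int64(319), np.int64(323)), (188, np.int64(308), np.int64(329)), (200, np.int64(324), np.int64(329)), (212, np.int64(308), np.int64(334)), (224, np.int64(317), np.int64(333)), (236, np.int64(310), np.int64(333)), (248, np.int64(328), np.int64(331))]
```

```bash
python3 -m creep '[{"dx":-0.9,"dy":0,"dz":1.5,"ax":0,"ay":0,"az":0},{"dx":0,"dy":0,"dz":2,"ax":0,"ay":0,"az":0},{"dx":0,"dy":0,"dz":2,"ax":0,"ay":0,"az":0},{"dx":0,"dy":0,"dz":2,"ax":0,"ay":0,"az":0},{"dx":0,"dy":0,"dz":1.4,"ax":0,"ay":0,"az":0},{"dx":0,"dy":0,"dz":1,"ax":0,"ay":0,"az":0},{"dx":0,"dy":0,"dz":0,"ax":0,"ay":0,"az":0},{"dx":0,"dy":0,"dz":0,"ax":0,"ay":0,"az":0}]'; python3 -m creep '[{"dx":0,"dy":0,"dz":0,"ax":0,"ay":0,"az":0},{"dx":0,"dy":0,"dz":0,"ax":0,"ay":0,"az":0},{"dx":0,"dy":0,"dz":0,"ax":0,"ay":0,"az":0},{"dx":0,"dy":0,"dz":0,"ax":0,"ay":0,"az":0},{"dx":0,"dy":0,"dz":0,"ax":0,"ay":0,"az":0},{"dx":0,"dy":0,"dz":0,"ax":0,"ay":0,"az":0}]' 1.5 20; python3 -c "
from h import *
st()"
```

```text
time_s: 3.95
eef_pos: [0.6037, -0.0956, 0.0339]
tool_rot: [0.779, 0.283, 0.524, -0.194]
ft_force: [-0.2, -0.6, -0.5]
gripper_width: 0.0548
grip_force: 0.0
time_s: 4.55
eef_pos: [0.6038, -0.0958, 0.0338]
tool_rot: [0.779, 0.283, 0.524, -0.194]
ft_force: [-0.8, -0.6, 2.1]
gripper_width: 0.0258
grip_force: 23.1
t 4.55 p [603.8 -95.8  33.8] F [-0.8 -0.6  2.1] w 0.0258 g 23.139806985855103
x [0.29  0.237 0.927] y [ 0.645 -0.764 -0.006] z [ 0.707  0.6   -0.375] q [-0.8   0.92  1.92  1.52  1.18 -1.25]
```

```bash
python3 -m creep '[{"dx":0.9,"dy":0,"dz":-0.4,"ax":0,"ay":0,"az":0},{"dx":1.9,"dy":0,"dz":-0.8,"ax":0,"ay":0,"az":0},{"dx":2.8,"dy":0,"dz":-1.1,"ax":0,"ay":0,"az":0},{"dx":2.8,"dy":0,"dz":-1.1,"ax":0,"ay":0,"az":0},{"dx":2.8,"dy":0,"dz":-1.1,"ax":0,"ay":0,"az":0},{"dx":0,"dy":0,"dz":0,"ax":0,"ay":-0.12,"az":0},{"dx":0,"dy":0,"dz":0,"ax":0,"ay":-0.12,"az":0},{"dx":0,"dy":0,"dz":0,"ax":0,"ay":-0.12,"az":0},{"dx":0,"dy":0,"dz":0,"ax":0,"ay":-0.12,"az":0},{"dx":0,"dy":0,"dz":0,"ax":0,"ay":-0.12,"az":0},{"dx":0,"dy":0,"dz":0,"ax":0,"ay":-0.12,"az":0},{"dx":0,"dy":0,"dz":0,"ax":0,"ay":-0.12,"az":0},{"dx":0,"dy":0,"dz":0,"ax":0,"ay":-0.12,"az":0},{"dx":0,"dy":0,"dz":0,"ax":0,"ay":-0.12,"az":0},{"dx":0,"dy":0,"dz":0,"ax":0,"ay":-0.107,"az":0},{"dx":0,"dy":0,"dz":0,"ax":0,"ay":0,"az":0}]'
python3 -m creep '[{"dx":0,"dy":0,"dz":0,"ax":0,"ay":0,"az":-0.12},{"dx":0,"dy":0,"dz":0,"ax":0,"ay":0,"az":-0.12},{"dx":0,"dy":0,"dz":0,"ax":0,"ay":0,"az":-0.12},{"dx":0,"dy":0,"dz":0,"ax":0,"ay":0,"az":-0.12},{"dx":0,"dy":0,"dz":0,"ax":0,"ay":0,"az":-0.12},{"dx":0,"dy":0,"dz":0,"ax":0,"ay":0,"az":-0.12},{"dx":0,"dy":0,"dz":0,"ax":0,"ay":0,"az":-0.12},{"dx":0,"dy":0,"dz":0,"ax":0,"ay":0,"az":-0.12},{"dx":0,"dy":0,"dz":0,"ax":0,"ay":0,"az":-0.12},{"dx":0,"dy":0,"dz":0,"ax":0,"ay":0,"az":0},{"dx":0,"dy":0,"dz":0,"ax":0,"ay":0,"az":0}]'
python3 - <<'E'
from h import *
s,r=st(); go((.506,-.30,.16),'hover')
E
```

```text
time_s: 6.15
eef_pos: [0.6055, -0.0938, 0.1545]
tool_rot: [0.939, 0.345, -0.002, -0.002]
ft_force: [0.4, 0.2, -0.3]
gripper_width: 0.026
grip_force: 23.0
time_s: 7.25
eef_pos: [0.6038, -0.0962, 0.1543]
tool_rot: [0.63, 0.776, 0.001, -0.004]
ft_force: [-0.1, 0.2, -0.4]
gripper_width: 0.0259
grip_force: 23.1
t 7.25 p [603.8 -96.2 154.3] F [-0.1  0.2 -0.4] w 0.0259 g 23.065305054187775
x [-0.205  0.979  0.006] y [ 0.979  0.205 -0.003] z [-0.005  0.006 -1.   ] q [-0.29  0.57  1.38  0.    1.2  -0.49]
hover tool shift cm [-17.94 -13.75  -0.64]
```

```bash
python3 -m creep '[{"dx":-1.5,"dy":-1,"dz":-0.6,"ax":0,"ay":0,"az":0},{"dx":-2.5,"dy":-2,"dz":0,"ax":0,"ay":0,"az":0},{"dx":-3,"dy":-2.2,"dz":0,"ax":0,"ay":0,"az":0},{"dx":-3,"dy":-2.2,"dz":0,"ax":0,"ay":0,"az":0},{"dx":-3,"dy":-2.3,"dz":0,"ax":0,"ay":0,"az":0},{"dx":-3,"dy":-2.3,"dz":0,"ax":0,"ay":0,"az":0},{"dx":-2,"dy":-1.7,"dz":0,"ax":0,"ay":0,"az":0},{"dx":0,"dy":0,"dz":0,"ax":0,"ay":0,"az":0},{"dx":0,"dy":0,"dz":0,"ax":0,"ay":0,"az":0},{"dx":0,"dy":0,"dz":0,"ax":0,"ay":0,"az":0}]'
python3 - <<'E'
from h import *
st(); snap('wrist','w3')
c,s_=np.cos(np.radians(12)),np.sin(np.radians(12)); Rz=np.array([[c,-s_],[s_,c]]); O=np.array([.545,-.2955])
for n,x,y,z in [('lipL',-20,50,11),('lipR',87,50,11),('wallfoot-',85,-50,29),('b3',17.5,-50,18),('blk+',-90,50,29),('blk-',-76,-50,29)]:
    p=O+Rz@np.array([x,y])/1e3; print(n,proj('w3',(*p,z/1e3)).round(0))
E
```

```text
time_s: 8.25
eef_pos: [0.5081, -0.3001, 0.16]
tool_rot: [0.629, 0.777, 0.0, -0.003]
ft_force: [0.6, -0.7, 0.2]
gripper_width: 0.0261
grip_force: 23.1
t 8.25 p [ 508.1 -300.1  160. ] F [ 0.6 -0.7  0.2] w 0.0261 g 23.054004907608032
x [-0.208  0.978  0.006] y [ 0.978  0.209 -0.004] z [-0.005  0.005 -1.   ] q [-0.66  0.53  1.44  0.    1.19 -0.87]
lipL [337. 144.]
lipR [446. 144.]
wallfoot- [439. 245.]
b3 [371. 240.]
blk+ [263. 146.]
blk- [282. 245.]
```

View pics/w3.png

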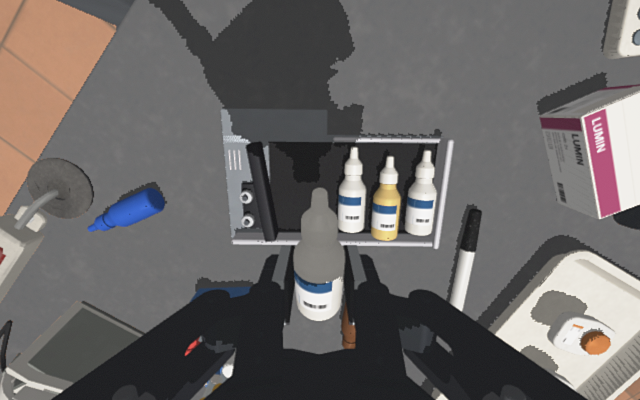

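```bash
python3 - <<'E'
from h import *
crop('w3',215,100,465,255,3.2,'c3')
c,s_=np.cos(np.radians(12)),np.sin(np.radians(12)); Rz=np.array([[c,-s_],[s_,c]]); O=np.array([.545,-.2955])
for n,x,y,z in [('lipL',-20,50,11),('wall+ top',85,50,29),('wall- top',85,-50,29),('foot-90',-90,-50,25),('foot 80',80,-50,25),('blk+',-90,50,29),('blk-',-76,-50,29)]:
    p=O+Rz@np.array([x,y])/1e3; print(n,((proj('w3',(*p,z/1e3))-[215,100])*3.2).round(0))
E
```

```text
lipL [392. 141.]
wall+ top [759. 148.]
wall- top [716. 463.]
foot-90 [173. 457.]
foot 80 [696. 458.]
blk+ [153. 147.]
blk- [214. 462.]
```

View pics/c3.png

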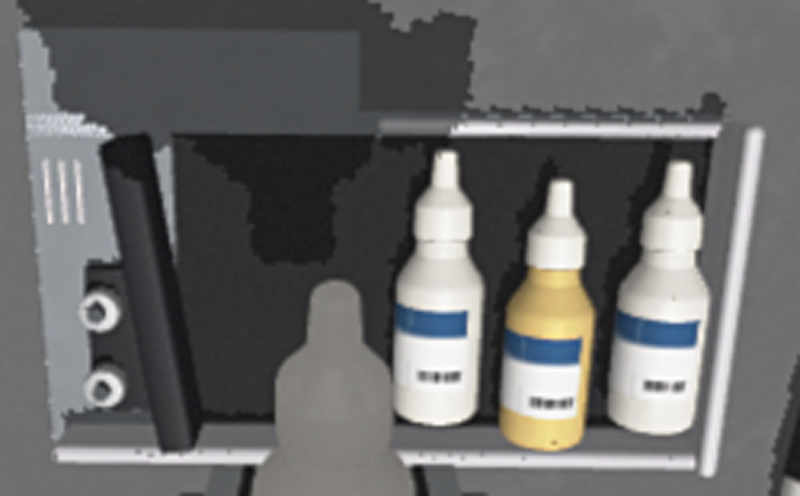

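The picture shows the row standing loose with gaps of about 10 mm, and bottle 4's spot left of bottle_3. The wall's inner edge is at crop x 704–745, about 4 mm left of my estimate, and the block face is at (155,147)–(197,450). I'll tilt the bottle level.

```bash
cat >> h.py <<'E'
c_,s_=np.cos(np.radians(12)),np.sin(np.radians(12)); Rz=np.array([[c_,-s_],[s_,c_]]); O=np.array([.5407,-.2944])
def W(x,y,z): return np.array([*(O+Rz@np.array([x,y])/1e3),z/1e3])
def C(p): return np.array([*(Rz.T@(np.array(p)[:2]-O)),p[2]])*1e3
E
python3 -m creep '[{"dx":0,"dy":0,"dz":0,"ax":0,"ay":-0.13,"az":0},{"dx":0,"dy":0,"dz":0,"ax":0,"ay":-0.13,"az":0},{"dx":0,"dy":0,"dz":0,"ax":0,"ay":-0.124,"az":0},{"dx":0,"dy":0,"dz":0,"ax":0,"ay":0,"az":0},{"dx":0,"dy":0,"dz":0,"ax":0,"ay":0,"az":0},{"dx":0,"dy":0,"dz":0,"ax":0,"ay":0,"az":0}]'
python3 - <<'E'
from h import *
s,r=st(); b=r@np.array([.927,-.006,-.375]); print('b',b, 'ang',np.degrees(np.arctan2(-b[0],b[1])))
G=W(-48,-8.5,19); go(G+.010*r[:,2]+[0,0,.05],'above'); go(G+.010*r[:,2],'down'); print('down 1cm tool',r.T@[0,0,-1])
E
```

```text
time_s: 8.9
eef_pos: [0.5088, -0.3009, 0.1604]
tool_rot: [0.618, 0.764, -0.119, 0.145]
ft_force: [-0.4, -0.7, 0.3]
gripper_width: 0.026
grip_force: 23.0
t 8.9 p [ 508.8 -300.9  160.4] F [-0.4 -0.7  0.3] w 0.026 g 23.031409978866577
x [-0.195  0.909 -0.369] y [ 0.978  0.209 -0.003] z [ 0.074 -0.361 -0.93 ] q [-0.52  0.43  1.67 -0.39  0.83 -0.49]
b [-0.21459363  0.97667514  0.00672665] ang 12.392035178421192
above tool shift cm [ 2.56 -1.52  9.82]
down tool shift cm [ 4.41 -1.51 14.47]
down 1cm tool [0.36877874 0.00287776 0.92951275]
```

```bash
python3 -m creep '[{"dx":0.6,"dy":-0.5,"dz":2,"ax":0,"ay":0,"az":0},{"dx":0.7,"dy":-0.5,"dz":3,"ax":0,"ay":0,"az":0},{"dx":0.7,"dy":-0.5,"dz":3,"ax":0,"ay":0,"az":0},{"dx":0.6,"dy":0,"dz":1.8,"ax":0,"ay":0,"az":0},{"dx":0,"dy":0,"dz":0,"ax":0,"ay":0,"az":0},{"dx":0,"dy":0,"dz":0,"ax":0,"ay":0,"az":0},{"dx":0,"dy":0,"dz":0,"ax":0,"ay":0,"az":0}]'
python3 - <<'E'
from h import *
s,r=st(); b=r@np.array([.927,-.006,-.375]); print('b',b, 'ang',np.degrees(np.arctan2(-b[0],b[1])))
G=W(-48,-8.5,19); go(G+.010*r[:,2],'down'); print('down 1cm tool',r.T@[0,0,-1]); snap('wrist','w4')
E
```

```text
time_s: 9.6
eef_pos: [0.4965, -0.3164, 0.0607]
tool_rot: [0.618, 0.763, -0.12, 0.146]
ft_force: [0.3, -0.3, -0.3]
gripper_width: 0.026
grip_force: 23.0
t 9.6 p [ 496.5 -316.4   60.7] F [ 0.3 -0.3 -0.3] w 0.026 g 23.03330272436142
x [-0.194  0.908 -0.371] y [ 0.978  0.208 -0.002] z [ 0.075 -0.363 -0.929] q [-0.55  0.56  1.78 -0.51  0.59 -0.37]
b [-0.21414535  0.97678733  0.0042759 ] ang 12.365569298403079
down tool shift cm [ 1.91 -0.01  4.73]
down 1cm tool [0.37105165 0.00199991 0.92861007]
```

View pics/w4.png

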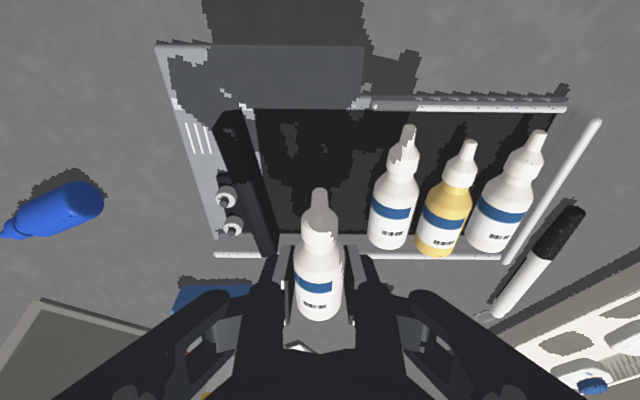

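Bottle 4 at (318,250) and its fingers (268–372) are centred between the block and bottle_3. I'll lower it, slowly at the end.

```bash
python3 -m creep '[{"dx":0.5,"dy":0,"dz":1,"ax":0,"ay":0,"az":0},{"dx":0.5,"dy":0,"dz":1,"ax":0,"ay":0,"az":0},{"dx":0.4,"dy":0,"dz":1,"ax":0,"ay":0,"az":0},{"dx":0.3,"dy":0,"dz":0.8,"ax":0,"ay":0,"az":0},{"dx":0.1,"dy":0,"dz":0.5,"ax":0,"ay":0,"az":0},{"dx":0,"dy":0,"dz":0,"ax":0,"ay":0,"az":0},{"dx":0,"dy":0,"dz":0,"ax":0,"ay":0,"az":0}]'
python3 -m creep '[{"dx":0.05,"dy":0,"dz":0.15,"ax":0,"ay":0,"az":0},{"dx":0.05,"dy":0,"dz":0.15,"ax":0,"ay":0,"az":0},{"dx":0,"dy":0,"dz":0,"ax":0,"ay":0,"az":0},{"dx":0,"dy":0,"dz":0,"ax":0,"ay":0,"az":0}]'
python3 - <<'E'
from h import *
s,r=st(); b=r@np.array([.927,-.006,-.375]); G=s['eef_pos']-.01*r[:,2]; print('base C',C(G-.0375*b),b)
E
```

```text
time_s: 10.35
eef_pos: [0.4952, -0.3146, 0.0124]
tool_rot: [0.617, 0.764, -0.12, 0.145]
ft_force: [-1.2, 1.1, 2.6]
gripper_width: 0.0262
grip_force: 24.8
time_s: 10.75
eef_pos: [0.4955, -0.3149, 0.0118]
tool_rot: [0.617, 0.764, -0.12, 0.146]
ft_force: [-7.0, 10.2, 24.8]
gripper_width: 0.0259
grip_force: 27.3
t 10.75 p [ 495.5 -314.9   11.8] F [-7.  10.2 24.8] w 0.0259 g 27.33688473701477
x [-0.195  0.908 -0.372] y [ 0.978  0.209 -0.003] z [ 0.075 -0.364 -0.928] q [-0.55  0.65  1.82 -0.61  0.49 -0.25]
base C [-48.21854462 -44.45748274  20.95826186] [-0.21485588  0.9766343   0.00352053]
```

```bash
python3 -m creep '[{"dx":-0.07,"dy":0,"dz":-0.2,"ax":0,"ay":0,"az":0},{"dx":0,"dy":0,"dz":0,"ax":0,"ay":0,"az":0},{"dx":0,"dy":0,"dz":0,"ax":0,"ay":0,"az":0}]'
python3 -m creep '[{"dx":0,"dy":0,"dz":0,"ax":0,"ay":0,"az":0},{"dx":0,"dy":0,"dz":0,"ax":0,"ay":0,"az":0},{"dx":0,"dy":0,"dz":0,"ax":0,"ay":0,"az":0},{"dx":0,"dy":0,"dz":0,"ax":0,"ay":0,"az":0},{"dx":0,"dy":0,"dz":0,"ax":0,"ay":0,"az":0},{"dx":0,"dy":0,"dz":0,"ax":0,"ay":0,"az":0}]' 3.5
python3 -c "
from h import *
st();snap('side','d5');crop('d5',230,200,390,310,4.5,'c5')"
```

```text
time_s: 11.05
eef_pos: [0.4955, -0.3149, 0.012]
tool_rot: [0.617, 0.764, -0.12, 0.146]
ft_force: [-0.8, 3.6, 8.8]
gripper_width: 0.0262
grip_force: 25.6
time_s: 11.65
eef_pos: [0.4951, -0.3149, 0.0115]
tool_rot: [0.617, 0.764, -0.12, 0.145]
ft_force: [0.5, -0.3, 0.3]
gripper_width: 0.0349
grip_force: 0.0
t 11.65 p [ 495.1 -314.9   11.5] F [ 0.5 -0.3  0.3] w 0.0349 g 0.0
x [-0.195  0.908 -0.369] y [ 0.978  0.209 -0.004] z [ 0.073 -0.362 -0.929] q [-0.55  0.65  1.81 -0.61  0.49 -0.25]
```

View pics/c5.png

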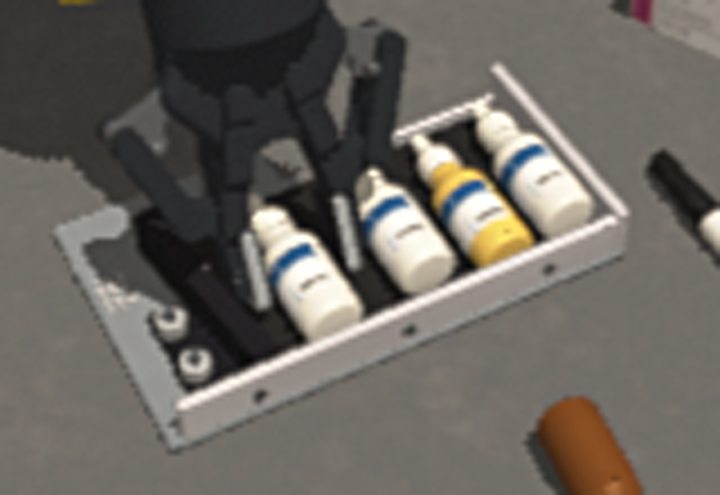

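Bottle 4 is lying released and parallel to the others, its base at (335,325) by the foot wall. Next I'll sweep the row towards the end wall.

```bash
python3 -m creep '[{"dx":-0.77,"dy":0,"dz":0.1,"ax":0,"ay":0,"az":0},{"dx":0,"dy":0.2,"dz":0,"ax":0,"ay":0,"az":0},{"dx":0,"dy":0.2,"dz":0,"ax":0,"ay":0,"az":0},{"dx":0,"dy":0.2,"dz":0,"ax":0,"ay":0,"az":0},{"dx":0,"dy":0.2,"dz":0,"ax":0,"ay":0,"az":0},{"dx":0,"dy":0.2,"dz":0,"ax":0,"ay":0,"az":0},{"dx":0,"dy":0.2,"dz":0,"ax":0,"ay":0,"az":0},{"dx":0,"dy":0.2,"dz":0,"ax":0,"ay":0,"az":0},{"dx":0,"dy":0.2,"dz":0,"ax":0,"ay":0,"az":0},{"dx":0,"dy":0.2,"dz":0,"ax":0,"ay":0,"az":0},{"dx":0,"dy":0,"dz":0,"ax":0,"ay":0,"az":0},{"dx":0,"dy":0,"dz":0,"ax":0,"ay":0,"az":0}]'; 
python3 -m creep '[{"dx":0,"dy":0.1,"dz":0,"ax":0,"ay":0,"az":0},{"dx":0,"dy":0.1,"dz":0,"ax":0,"ay":0,"az":0},{"dx":0,"dy":0.1,"dz":0,"ax":0,"ay":0,"az":0},{"dx":0,"dy":0.1,"dz":0,"ax":0,"ay":0,"az":0},{"dx":0,"dy":0,"dz":0,"ax":0,"ay":0,"az":0},{"dx":0,"dy":0,"dz":0,"ax":0,"ay":0,"az":0}]'; python3 -c "
from h import *
s,r=st();print(C(s['eef_pos']));w=snap('wrist','w6')"
```

```text
time_s: 12.9
eef_pos: [0.5144, -0.3184, 0.0134]
tool_rot: [0.617, 0.764, -0.12, 0.145]
ft_force: [-0.5, -0.6, -1.3]
gripper_width: 0.0344
grip_force: 0.0
time_s: 13.5
eef_pos: [0.5183, -0.3176, 0.0134]
tool_rot: [0.617, 0.764, -0.12, 0.145]
ft_force: [0.1, 0.3, 0.2]
gripper_width: 0.0349
grip_force: 0.0
t 13.5 p [ 518.3 -317.6   13.4] F [0.1 0.3 0.2] w 0.0349 g 0.0039236068550962955
x [-0.196  0.908 -0.37 ] y [ 0.978  0.209 -0.004] z [ 0.074 -0.362 -0.929] q [-0.53  0.67  1.75 -0.57  0.53 -0.28]
[-26.69909027 -18.05331865  13.40229289]
```

```bash
python3 -m creep '[{"dx":0,"dy":0.1,"dz":0,"ax":0,"ay":0,"az":0},{"dx":0,"dy":0.1,"dz":0,"ax":0,"ay":0,"az":0},{"dx":0,"dy":0,"dz":0,"ax":0,"ay":0,"az":0}]';python3 -m creep '[{"dx":0,"dy":0.1,"dz":0,"ax":0,"ay":0,"az":0},{"dx":0,"dy":0.1,"dz":0,"ax":0,"ay":0,"az":0},{"dx":0,"dy":0,"dz":0,"ax":0,"ay":0,"az":0}]'; python3 -c "
from h import *
s,r=st();print(C(s['eef_pos']));w=snap('wrist','w6');snap('scene','s6')
a=cv2.imread('pics/w6.png');b=cv2.imread('pics/s6.png')[165:275,255:395]
b=cv2.resize(b,(640,503),interpolation=cv2.INTER_CUBIC);i=np.vstack([a[60:300],b]);cv2.imwrite('pics/c6.png',cv2.resize(i,None,fx=.8,fy=.8))"
```

```text
time_s: 13.85
eef_pos: [0.5191, -0.3173, 0.0132]
tool_rot: [0.618, 0.764, -0.121, 0.144]
ft_force: [-5.1, -1.5, 2.3]
gripper_width: 0.0351
grip_force: 2.7
time_s: 14.15
eef_pos: [0.5194, -0.3172, 0.0131]
tool_rot: [0.618, 0.764, -0.122, 0.143]
ft_force: [-10.5, -2.0, 5.3]
gripper_width: 0.0351
grip_force: 6.0
t 14.15 p [ 519.4 -317.2   13.1] F [-10.5  -2.    5.3] w 0.0351 g 5.9957559406757355
x [-0.195  0.909 -0.368] y [ 0.978  0.207 -0.009] z [ 0.068 -0.362 -0.93 ] q [-0.53  0.67  1.74 -0.57  0.55 -0.28]
[-25.55032622 -17.86162206  13.1275724 ]
```

View pics/c6.png

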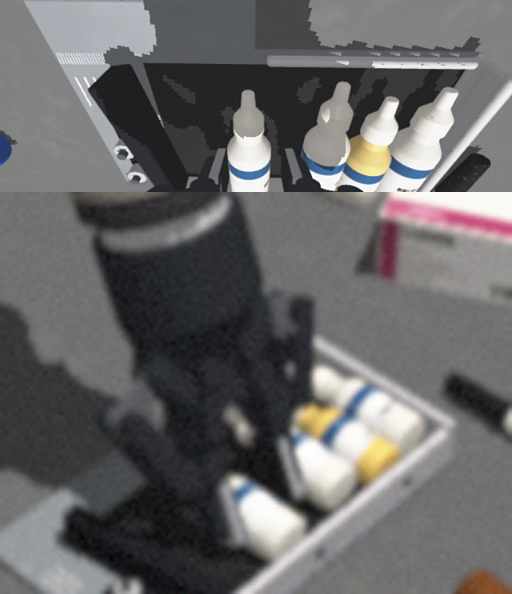

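The three bottles in the cradle are now together against the wall, with bottle 4 one finger's thickness away. Next I'll centre bottle 4, lift over it and come down on its left.

```bash
python3 -m creep '[{"dx":0,"dy":-0.2,"dz":0,"ax":0,"ay":0,"az":0},{"dx":0,"dy":0,"dz":0,"ax":0,"ay":0,"az":0},{"dx":0,"dy":0,"dz":0,"ax":0,"ay":0,"az":0},{"dx":0,"dy":0,"dz":0,"ax":0,"ay":0,"az":0}]' 2.75 20
python3 -m creep '[{"dx":0,"dy":0,"dz":0,"ax":0,"ay":0,"az":0},{"dx":0,"dy":0,"dz":0,"ax":0,"ay":0,"az":0},{"dx":0,"dy":0,"dz":0,"ax":0,"ay":0,"az":0},{"dx":-0.4,"dy":0,"dz":-1,"ax":0,"ay":0,"az":0},{"dx":-0.6,"dy":0,"dz":-1.5,"ax":0,"ay":0,"az":0},{"dx":-0.6,"dy":0,"dz":-1.5,"ax":0,"ay":0,"az":0},{"dx":0,"dy":0,"dz":0,"ax":0,"ay":0,"az":0},{"dx":0,"dy":-1,"dz":0,"ax":0,"ay":0,"az":0},{"dx":0,"dy":-1.2,"dz":0,"ax":0,"ay":0,"az":0},{"dx":0,"dy":-1,"dz":0,"ax":0,"ay":0,"az":0},{"dx":0,"dy":0,"dz":0,"ax":0,"ay":0,"az":0}]' 3.3
python3 -m creep '[{"dx":0,"dy":0,"dz":0,"ax":0,"ay":0,"az":0},{"dx":0,"dy":0,"dz":0,"ax":0,"ay":0,"az":0},{"dx":0,"dy":0,"dz":0,"ax":0,"ay":0,"az":0},{"dx":0,"dy":0,"dz":0,"ax":0,"ay":0,"az":0}]' 0
python3 -c "
from h import *
s,r=st();print(C(s['eef_pos']));go(W(-60,-18,16));w=snap('wrist','w7')
for q in [(-80.5,-18,29),(-39,-18,18),(-60,-18,16)]: print(q,proj('w7',W(*q)).round(0))"
```

```text
time_s: 14.65
eef_pos: [0.5206, -0.3171, 0.0134]
tool_rot: [0.617, 0.764, -0.12, 0.145]
ft_force: [0.5, 0.3, -0.4]
gripper_width: 0.0274
grip_force: 0.0
time_s: 15.75
eef_pos: [0.4869, -0.324, 0.0558]
tool_rot: [0.618, 0.764, -0.12, 0.144]
ft_force: [0.5, 0.1, -0.1]
gripper_width: 0.0328
grip_force: 0.0
time_s: 16.15
eef_pos: [0.4894, -0.3239, 0.0566]
tool_rot: [0.617, 0.764, -0.12, 0.145]
ft_force: [-0.3, -0.4, -0.4]
gripper_width: -0.0001
grip_force: 0.0
t 16.15 p [ 489.4 -323.9   56.6] F [-0.3 -0.4 -0.4] w -0.0001 g 0.0
x [-0.196  0.908 -0.37 ] y [ 0.978  0.209 -0.004] z [ 0.074 -0.362 -0.929] q [-0.57  0.57  1.79 -0.51  0.57 -0.38]
[-56.28812532 -18.18232276  56.57165083]
 tool shift cm [ 1.52 -0.36  3.76]
(-80.5, -18, 29) [281. 225.]
(-39, -18, 18) [347. 213.]
(-60, -18, 16) [315. 211.]
```

View pics/w7.png

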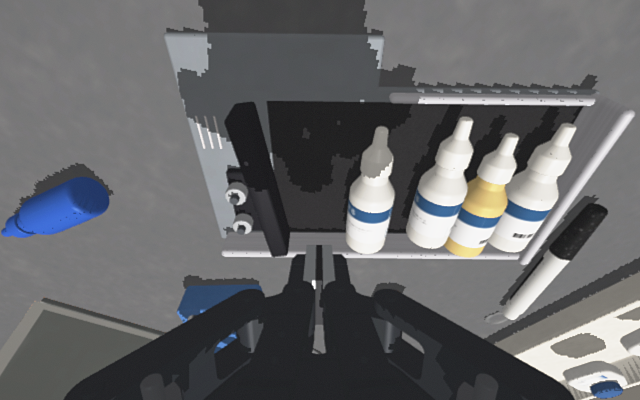

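The picture shows bottle 4's left edge at (347,213) and the block edge at (283,215), so the shut fingers fit between them. I'll lower and push.

```bash
python3 -m creep '[{"dx":0.4,"dy":-0.3,"dz":1,"ax":0,"ay":0,"az":0},{"dx":0.5,"dy":0,"dz":1.2,"ax":0,"ay":0,"az":0},{"dx":0.5,"dy":0,"dz":1.2,"ax":0,"ay":0,"az":0},{"dx":0.1,"dy":0,"dz":0.3,"ax":0,"ay":0,"az":0},{"dx":0,"dy":0,"dz":0,"ax":0,"ay":0,"az":0},{"dx":0,"dy":0,"dz":0,"ax":0,"ay":0,"az":0}]'; python3 -c "
from h import *
s,r=st();print(C(s['eef_pos']))"
python3 -m creep '[{"dx":0,"dy":0.2,"dz":0,"ax":0,"ay":0,"az":0},{"dx":0,"dy":0.2,"dz":0,"ax":0,"ay":0,"az":0},{"dx":0,"dy":0.2,"dz":0,"ax":0,"ay":0,"az":0},{"dx":0,"dy":0.2,"dz":0,"ax":0,"ay":0,"az":0},{"dx":0,"dy":0.2,"dz":0,"ax":0,"ay":0,"az":0},{"dx":0,"dy":0.2,"dz":0,"ax":0,"ay":0,"az":0},{"dx":0,"dy":0.2,"dz":0,"ax":0,"ay":0,"az":0},{"dx":0,"dy":0.2,"dz":0,"ax":0,"ay":0,"az":0},{"dx":0,"dy":0.2,"dz":0,"ax":0,"ay":0,"az":0},{"dx":0,"dy":0.2,"dz":0,"ax":0,"ay":0,"az":0},{"dx":0,"dy":0,"dz":0,"ax":0,"ay":0,"az":0},{"dx":0,"dy":0,"dz":0,"ax":0,"ay":0,"az":0}]'; python3 -c "
from h import *
s,r=st();print(C(s['eef_pos']))"
```

```text
time_s: 16.8
eef_pos: [0.4861, -0.3245, 0.0169]
tool_rot: [0.617, 0.764, -0.12, 0.145]
ft_force: [0.1, 0.4, -0.1]
gripper_width: -0.0001
grip_force: 0.0
t 16.8 p [ 486.1 -324.5   16.9] F [ 0.1  0.4 -0.1] w -0.0001 g 0.0
x [-0.195  0.908 -0.37 ] y [ 0.978  0.209 -0.004] z [ 0.074 -0.362 -0.929] q [-0.58  0.63  1.83 -0.6   0.49 -0.28]
[-59.64278103 -18.06034116  16.85778991]
time_s: 18.0
eef_pos: [0.5034, -0.3211, 0.0196]
tool_rot: [0.618, 0.763, -0.122, 0.144]
ft_force: [-17.4, 5.0, 29.8]
gripper_width: -0.0002
grip_force: 13.8
t 18.0 p [ 503.4 -321.1   19.6] F [-17.4   5.   29.8] w -0.0002 g 13.777081668376923
x [-0.195  0.908 -0.371] y [ 0.978  0.207 -0.008] z [ 0.07  -0.365 -0.928] q [-0.55  0.64  1.78 -0.58  0.53 -0.29]
[-42.06430626 -18.3479489   19.59363385]
```

```bash
python3 -m creep '[{"dx":0,"dy":-0.3,"dz":0,"ax":0,"ay":0,"az":0},{"dx":0,"dy":0,"dz":0,"ax":0,"ay":0,"az":0}]'; python3 -m creep '[{"dx":0,"dy":-0.8,"dz":0,"ax":0,"ay":0,"az":0},{"dx":-0.4,"dy":0,"dz":-1,"ax":0,"ay":0,"az":0},{"dx":-0.8,"dy":0,"dz":-2,"ax":0,"ay":0,"az":0},{"dx":-1.2,"dy":0,"dz":-3,"ax":0,"ay":0,"az":0},{"dx":-1.2,"dy":0,"dz":-3,"ax":0,"ay":0,"az":0},{"dx":0,"dy":0,"dz":0,"ax":0,"ay":0,"az":0},{"dx":0,"dy":0,"dz":0,"ax":0,"ay":0,"az":0},{"dx":0,"dy":0,"dz":0,"ax":0,"ay":0,"az":0}]'; cat > row.py <<'E'
from h import *
import sys
f=sys.argv[1]; s,r=st(); w=snap('wrist',f); i=w['img'].astype(np.float32)
# rectify plane z=18.5mm: 1mm/px, cradle x -100..100, y -60..60
def rect(z):
    g=np.array([[proj(f,W(x,y,z)) for x in range(-100,101)] for y in range(-60,100)],np.float32)
    return cv2.remap(i,g[...,0],g[...,1],cv2.INTER_LINEAR)
im=rect(25.); np.save('pics/'+f+'r.npy',im)
for y in (-42,-35,-10,0,5,22):
    row=im[y+60]; m=row.min(1)>110 ; b=(row[:,0]>110)  # white / any bright(amber has red)
    e=np.flatnonzero(np.diff(b.astype(int))); print('y',y,'edges x',e-99.5)
E
python3 row.py w8
```

```text
time_s: 18.2
eef_pos: [0.5018, -0.3218, 0.0187]
tool_rot: [0.618, 0.763, -0.121, 0.145]
ft_force: [-9.8, 0.5, 16.4]
gripper_width: -0.0
grip_force: 7.7
time_s: 19.0
eef_pos: [0.4947, -0.3221, 0.1126]
tool_rot: [0.617, 0.764, -0.12, 0.144]
ft_force: [-0.5, -0.1, -0.6]
gripper_width: -0.0
grip_force: 0.0
t 19.0 p [ 494.7 -322.1  112.6] F [-0.5 -0.1 -0.6] w -0.0 g 0.0
x [-0.196  0.909 -0.368] y [ 0.978  0.209 -0.005] z [ 0.072 -0.361 -0.93 ] q [-0.57  0.49  1.73 -0.43  0.7  -0.48]
y -42 edges x [-92.5 -76.5 -73.5 -70.5 -68.5 -66.5 -64.5 -60.5 -59.5 -33.5  -9.5  -7.5
  11.5  12.5  22.5  24.5  59.5  60.5  82.5  84.5]
y -35 edges x [-93.5 -75.5 -74.5 -73.5 -67.5 -36.5  -8.5   2.5  82.5  84.5]
y -10 edges x [-31.5 -29.5 -21.5 -19.5   0.5   8.5  26.5  28.5  33.5  55.5  81.5  83.5
  85.5]
y 0 edges x [-35.5  -8.5   5.5  83.5  85.5]
y 5 edges x [-35.5  -9.5   1.5  51.5  52.5  81.5  85.5]
y 22 edges x [-83.5 -82.5 -30.5 -13.5   6.5  23.5  31.5  50.5  57.5  77.5  85.5]
```

Bottle 4 is still about 12 mm away, because the flared closed fingers rode on it. Turning the tool a quarter lets me push with the flat 22 mm finger side.

```bash
python3 -m creep '[{"dx":0,"dy":0,"dz":0,"ax":0,"ay":0.13,"az":0},{"dx":0,"dy":0,"dz":0,"ax":0,"ay":0.13,"az":0},{"dx":0,"dy":0,"dz":0,"ax":0,"ay":0.117,"az":0},{"dx":0,"dy":0,"dz":0,"ax":0,"ay":0,"az":0.143},{"dx":0,"dy":0,"dz":0,"ax":0,"ay":0,"az":0.143},{"dx":0,"dy":0,"dz":0,"ax":0,"ay":0,"az":0.143},{"dx":0,"dy":0,"dz":0,"ax":0,"ay":0,"az":0.143},{"dx":0,"dy":0,"dz":0,"ax":0,"ay":0,"az":0.143},{"dx":0,"dy":0,"dz":0,"ax":0,"ay":0,"az":0.143},{"dx":0,"dy":0,"dz":0,"ax":0,"ay":0,"az":0.143},{"dx":0,"dy":0,"dz":0,"ax":0,"ay":0,"az":0.143},{"dx":0,"dy":0,"dz":0,"ax":0,"ay":0,"az":0.143},{"dx":0,"dy":0,"dz":0,"ax":0,"ay":0,"az":0.143},{"dx":0,"dy":0,"dz":0,"ax":0,"ay":0,"az":0.141},{"dx":0,"dy":0,"dz":0,"ax":0,"ay":0,"az":0},{"dx":0,"dy":0,"dz":0,"ax":0,"ay":0,"az":0}]'; python3 -c "
from h import *
s,r=st();print(C(s['eef_pos']));go(W(-56,-18,12))"
```

```text
time_s: 20.65
eef_pos: [0.4949, -0.3223, 0.1126]
tool_rot: [0.994, 0.107, -0.003, 0.0]
ft_force: [-0.6, 0.4, -0.8]
gripper_width: 0.0
grip_force: 0.0
t 20.65 p [ 494.9 -322.3  112.6] F [-0.6  0.4 -0.8] w 0.0 g 0.0
x [ 0.977  0.212 -0.005] y [ 0.212 -0.977  0.   ] z [-0.005 -0.001 -1.   ] q [-0.7   0.57  1.49 -0.    1.08  0.65]
[-50.64756137 -17.75495447 112.59971359]
 tool shift cm [-0.48  0.02 10.06]
```

```bash
python3 -m creep '[{"dx":-0.5,"dy":0,"dz":1.5,"ax":0,"ay":0,"az":0},{"dx":0,"dy":0,"dz":3,"ax":0,"ay":0,"az":0},{"dx":0,"dy":0,"dz":3,"ax":0,"ay":0,"az":0},{"dx":0,"dy":0,"dz":1.5,"ax":0,"ay":0,"az":0},{"dx":0,"dy":0,"dz":1,"ax":0,"ay":0,"az":0},{"dx":0,"dy":0,"dz":0,"ax":0,"ay":0,"az":0},{"dx":0,"dy":0,"dz":0,"ax":0,"ay":0,"az":0}]'; python3 -m creep '[{"dx":0.2,"dy":0,"dz":0,"ax":0,"ay":0,"az":0},{"dx":0.2,"dy":0,"dz":0,"ax":0,"ay":0,"az":0},{"dx":0.2,"dy":0,"dz":0,"ax":0,"ay":0,"az":0},{"dx":0.2,"dy":0,"dz":0,"ax":0,"ay":0,"az":0},{"dx":0.2,"dy":0,"dz":0,"ax":0,"ay":0,"az":0},{"dx":0.2,"dy":0,"dz":0,"ax":0,"ay":0,"az":0},{"dx":0.2,"dy":0,"dz":0,"ax":0,"ay":0,"az":0},{"dx":0,"dy":0,"dz":0,"ax":0,"ay":0,"az":0},{"dx":0,"dy":0,"dz":0,"ax":0,"ay":0,"az":0}]'; python3 -c "
from h import *
s,r=st();print(C(s['eef_pos']))"
```

```text
time_s: 21.35
eef_pos: [0.4903, -0.3241, 0.0141]
tool_rot: [0.994, 0.105, -0.002, 0.001]
ft_force: [0.2, 0.1, 0.6]
gripper_width: 0.0006
grip_force: 0.0
time_s: 22.25
eef_pos: [0.5036, -0.3209, 0.0135]
tool_rot: [0.994, 0.105, -0.002, 0.001]
ft_force: [0.9, -0.3, 0.5]
gripper_width: -0.0001
grip_force: 0.0
t 22.25 p [ 503.6 -320.9   13.5] F [ 0.9 -0.3  0.5] w -0.0001 g 0.0
x [ 0.978  0.209 -0.004] y [ 0.209 -0.978  0.001] z [-0.004 -0.002 -1.   ] q [-0.69  0.71  1.55 -0.01  0.88  0.67]
[-41.76312601 -18.19446497  13.48915004]
```

Moving freely. Continuing to contact.

```bash
python3 -m creep '[{"dx":0.15,"dy":0,"dz":0,"ax":0,"ay":0,"az":0},{"dx":0.15,"dy":0,"dz":0,"ax":0,"ay":0,"az":0},{"dx":0.15,"dy":0,"dz":0,"ax":0,"ay":0,"az":0},{"dx":0,"dy":0,"dz":0,"ax":0,"ay":0,"az":0}]'; python3 -m creep '[{"dx":0.1,"dy":0,"dz":0,"ax":0,"ay":0,"az":0},{"dx":0.1,"dy":0,"dz":0,"ax":0,"ay":0,"az":0},{"dx":0,"dy":0,"dz":0,"ax":0,"ay":0,"az":0}]'; python3 -c "
from h import *
s,r=st();print(C(s['eef_pos']))"
```

```text
time_s: 22.65
eef_pos: [0.5083, -0.3199, 0.0135]
tool_rot: [0.994, 0.105, -0.002, 0.001]
ft_force: [0.0, -0.2, -0.7]
gripper_width: -0.0001
grip_force: 0.0
time_s: 22.95
eef_pos: [0.5101, -0.3195, 0.0135]
tool_rot: [0.994, 0.105, -0.002, 0.001]
ft_force: [0.4, 0.2, 0.8]
gripper_width: 0.0
grip_force: 0.0
t 22.95 p [ 510.1 -319.5   13.5] F [0.4 0.2 0.8] w 0.0 g 0.0
x [ 0.978  0.209 -0.004] y [ 0.209 -0.978  0.002] z [-0.003 -0.002 -1.   ] q [-0.68  0.72  1.54 -0.01  0.89  0.68]
[-35.13195553 -18.23044522  13.53208562]
```

```bash
python3 -m creep '[{"dx":0.1,"dy":0,"dz":0,"ax":0,"ay":0,"az":0},{"dx":0,"dy":0,"dz":0,"ax":0,"ay":0,"az":0}]';  python3 -m creep '[{"dx":0.1,"dy":0,"dz":0,"ax":0,"ay":0,"az":0},{"dx":0,"dy":0,"dz":0,"ax":0,"ay":0,"az":0}]'; python3 -m creep '[{"dx":0.1,"dy":0,"dz":0,"ax":0,"ay":0,"az":0},{"dx":0,"dy":0,"dz":0,"ax":0,"ay":0,"az":0}]'; python3 -c "
from h import *
s,r=st();print(C(s['eef_pos']))"
```

```text
time_s: 23.15
eef_pos: [0.511, -0.3194, 0.0135]
tool_rot: [0.994, 0.105, -0.002, 0.001]
ft_force: [-0.7, -0.9, -0.1]
gripper_width: -0.0001
grip_force: 0.1
time_s: 23.35
eef_pos: [0.5112, -0.3193, 0.0134]
tool_rot: [0.994, 0.105, -0.003, 0.001]
ft_force: [-4.2, -2.6, 1.2]
gripper_width: 0.0003
grip_force: 2.3
time_s: 23.55
eef_pos: [0.5114, -0.3192, 0.0134]
tool_rot: [0.994, 0.105, -0.003, 0.001]
ft_force: [-8.5, -2.1, 2.8]
gripper_width: 0.0001
grip_force: 4.1
t 23.55 p [ 511.4 -319.2   13.4] F [-8.5 -2.1  2.8] w 0.0001 g 4.095731042325497
x [ 0.978  0.209 -0.007] y [ 0.209 -0.978  0.001] z [-0.006 -0.002 -1.   ] q [-0.68  0.72  1.53 -0.01  0.89  0.68]
[-33.81073065 -18.17190125  13.35916759]
```

Contact at TCP x −33.8 mm, so bottle 4's left edge is at −23 mm and the row is closed. I'll lift, turn and go above the wedge.

```bash
python3 -m creep '[{"dx":-0.3,"dy":0,"dz":0,"ax":0,"ay":0,"az":0},{"dx":-0.8,"dy":0,"dz":0,"ax":0,"ay":0,"az":0},{"dx":0,"dy":0,"dz":-2,"ax":0,"ay":0,"az":0},{"dx":0,"dy":0,"dz":-4,"ax":0,"ay":0,"az":0},{"dx":0,"dy":0,"dz":-4,"ax":0,"ay":0,"az":0},{"dx":0,"dy":0,"dz":-4,"ax":0,"ay":0,"az":0},{"dx":0,"dy":0,"dz":0,"ax":0,"ay":0,"az":-0.14},{"dx":0,"dy":0,"dz":0,"ax":0,"ay":0,"az":-0.14},{"dx":0,"dy":0,"dz":0,"ax":0,"ay":0,"az":-0.14},{"dx":0,"dy":0,"dz":0,"ax":0,"ay":0,"az":-0.14},{"dx":0,"dy":0,"dz":0,"ax":0,"ay":0,"az":-0.14},{"dx":0,"dy":0,"dz":0,"ax":0,"ay":0,"az":-0.14},{"dx":0,"dy":0,"dz":0,"ax":0,"ay":0,"az":-0.14},{"dx":0,"dy":0,"dz":0,"ax":0,"ay":0,"az":-0.14},{"dx":0,"dy":0,"dz":0,"ax":0,"ay":0,"az":-0.145},{"dx":0,"dy":0,"dz":0,"ax":0,"ay":0,"az":0},{"dx":0,"dy":0,"dz":0,"ax":0,"ay":0,"az":0}]' 5 60; python3 row.py w9; python3 -c "
from h import *
go((.452,-.049,.14))"
```

```text
time_s: 25.25
eef_pos: [0.5026, -0.3209, 0.1536]
tool_rot: [0.741, 0.671, -0.002, -0.0]
ft_force: [-0.1, 1.0, 0.5]
gripper_width: 0.0502
grip_force: 0.0
t 25.25 p [ 502.6 -320.9  153.6] F [-0.1  1.   0.5] w 0.0502 g 0.0
x [ 0.099  0.995 -0.003] y [ 0.995 -0.099 -0.003] z [-0.003 -0.002 -1.   ] q [-0.69  0.54  1.43 -0.    1.17 -0.59]
y -42 edges x [-23.5   1.5  28.5  55.5  63.5  79.5  84.5  91.5  92.5]
y -35 edges x [-24.5  82.5  84.5  91.5  92.5]
y -10 edges x [-24.5 -18.5 -17.5 -14.5 -11.5  -9.5   2.5  29.5  35.5  53.5  80.5  83.5
  84.5  91.5  94.5]
y 0 edges x [-24.5   2.5   4.5  28.5  30.5  83.5  84.5  91.5  98.5]
y 5 edges x [-21.5  -0.5   2.5  29.5  32.5  51.5  55.5  82.5  84.5  91.5  96.5  97.5
  99.5]
y 22 edges x [-82.5 -81.5 -19.5  -3.5   7.5  24.5  34.5  50.5  60.5  78.5  84.5  91.5
  93.5]
 tool shift cm [26.56 -7.72  1.31]
```

```bash
python3 -m creep '[{"dx":2,"dy":-0.5,"dz":0,"ax":0,"ay":0,"az":0},{"dx":3,"dy":-1,"dz":0,"ax":0,"ay":0,"az":0},{"dx":4,"dy":-1,"dz":0,"ax":0,"ay":0,"az":0},{"dx":4,"dy":-1,"dz":0,"ax":0,"ay":0,"az":0},{"dx":4,"dy":-1,"dz":0,"ax":0,"ay":0,"az":0},{"dx":4,"dy":-1.2,"dz":0,"ax":0,"ay":0,"az":0},{"dx":3.5,"dy":-1,"dz":0,"ax":0,"ay":0,"az":0},{"dx":2,"dy":-1,"dz":0,"ax":0,"ay":0,"az":0},{"dx":0,"dy":0,"dz":0,"ax":0,"ay":0,"az":0},{"dx":0,"dy":0,"dz":0,"ax":0,"ay":0,"az":0},{"dx":0,"dy":0,"dz":0,"ax":0,"ay":0,"az":0}]'; cat > wed.py <<'E'
from h import *
import sys
f=sys.argv[1]; w=snap('wrist',f); i=w['img'].astype(int); s,r=st()
m=((i[...,0]>90)&(i[...,2]<.45*i[...,0])&(i[...,1]>.65*i[...,0])).astype(np.uint8)
n,l,S,_=cv2.connectedComponentsWithStats(m); k=1+np.argmax(S[1:,4]); print('blob',S[k])
# model silhouette fit: search x,y,yaw with IoU
V=np.array([[31,-40,0],[-25,-40,0],[-37,40,0],[31,40,0]],float); V=np.vstack([V,V+[0,0,30],[[a,b,z] for a in(-8,8) for b in(-23,23) for z in (30,58)]])
def sil(p):
    q=R.from_euler('z',p[2]).as_matrix(); P=np.array([proj(f,(q@v)/1e3+[p[0],p[1],Z]) for v in V])
    o=np.zeros(m.shape,np.uint8)
    for idx in (range(8),range(8,16)): cv2.fillConvexPoly(o,cv2.convexHull((P[list(idx)]*16).round().astype(np.int32)),1,shift=4)
    return o
M=(l==k); Z=float(sys.argv[5]) if len(sys.argv)>5 else 0.
def cost(p):
    o=sil(np.array(p)*[1e-2,1e-2,1e-1])>0; return -(o&M).sum()/(o|M).sum()
from scipy.optimize import minimize
x0=np.array([float(a) for a in sys.argv[2:5]])*[1e2,1e2,10]
b=minimize(cost,x0,method='Nelder-Mead',options=dict(initial_simplex=x0+np.array([[0,0,0],[1,0,0],[0,1,0],[0,0,1.]]),maxiter=150))
p=b.x*[1e-2,1e-2,1e-1]; print('wedge',p.round(4),'IoU',-b.fun,'cradle',C([p[0],p[1],0]).round(1),'yawdeg',np.degrees(p[2]).round(1))
E
python3 wed.py w10 .452 -.049 -.095
```

```text
time_s: 26.4
eef_pos: [0.4519, -0.0507, 0.1533]
tool_rot: [0.741, 0.672, -0.002, 0.0]
ft_force: [-0.6, -0.6, 1.0]
gripper_width: 0.0499
grip_force: 0.0
t 26.45 p [451.8 -50.8 153.2] F [-1.1  0.1  1. ] w 0.05 g 0.0
x [ 0.097  0.995 -0.003] y [ 0.995 -0.097 -0.003] z [-0.003 -0.003 -1.   ] q [-0.28  0.3   1.82 -0.    1.02 -0.18]
blob [ 281  144   73   80 2099]
wedge [ 0.4522 -0.0449 -0.0828] IoU 0.3577637634225328 cradle [-34.7 262.4   0. ] yawdeg -4.7
```

```bash
sed -i "s/^m=.*/H=cv2.cvtColor(w['img'],cv2.COLOR_RGB2HSV); m=((H[...,0]>20)\&(H[...,0]<38)\&(H[...,1]>110)\&(H[...,2]>60)).astype(np.uint8); m=cv2.morphologyEx(m,cv2.MORPH_CLOSE,np.ones((5,5)))/" wed.py; python3 wed.py w11 .452 -.049 -.095; python3 -c "
import cv2,numpy as np
i=cv2.imread('pics/w11.png')[:,:,::-1]
for v in (150,170,190,210,230): print(v,[tuple(int(c) for c in i[v,u]) for u in range(270,376,15)])"
```

```text
t 26.5 p [451.7 -50.8 153.1] F [-0.5  0.1  0.9] w 0.0503 g 0.0
x [ 0.097  0.995 -0.003] y [ 0.995 -0.097 -0.003] z [-0.003 -0.002 -1.   ] q [-0.28  0.3   1.82 -0.    1.02 -0.18]
blob [ 280  143   74   88 4155]
wedge [ 0.4532 -0.0461 -0.0942] IoU 0.707063829787234 cradle [-34.  261.1   0. ] yawdeg -5.4
150 [(71, 72, 72), (138, 123, 56), (145, 130, 60), (143, 128, 59), (144, 128, 59), (144, 128, 59), (130, 129, 130), (130, 131, 131)]
170 [(130, 131, 131), (253, 245, 117), (247, 244, 137), (131, 116, 54), (139, 123, 56), (247, 246, 148), (128, 128, 129), (127, 127, 129)]
190 [(132, 131, 132), (132, 133, 134), (247, 244, 135), (247, 242, 126), (233, 215, 100), (247, 246, 147), (130, 131, 131), (130, 131, 131)]
210 [(131, 131, 132), (129, 128, 131), (246, 242, 129), (247, 241, 121), (231, 213, 97), (247, 245, 145), (128, 128, 128), (130, 130, 130)]
230 [(130, 130, 131), (137, 137, 136), (127, 125, 131), (224, 202, 112), (191, 174, 113), (143, 137, 132), (133, 132, 134), (130, 130, 131)]
```

```bash
sed -i "s/>110)/>65)/" wed.py; python3 wed.py w12 .452 -.049 -.095
```

```text
t 26.55 p [451.6 -50.7 153. ] F [ 0.9  0.4 -0. ] w 0.0501 g 0.0
x [ 0.097  0.995 -0.003] y [ 0.995 -0.097 -0.003] z [-0.003 -0.002 -1.   ] q [-0.28  0.3   1.82 -0.    1.02 -0.18]
blob [ 280  143   75   88 5692]
wedge [ 0.4531 -0.0461 -0.0797] IoU 0.9680054458815521 cradle [-34.1 261.1   0. ] yawdeg -4.6
```

```bash
python3 -m creep '[{"dx":0.5,"dy":0.1,"dz":2,"ax":0,"ay":0,"az":-0.017},{"dx":0,"dy":0,"dz":3,"ax":0,"ay":0,"az":0},{"dx":0,"dy":0,"dz":3,"ax":0,"ay":0,"az":0},{"dx":0,"dy":0,"dz":2.5,"ax":0,"ay":0,"az":0},{"dx":0,"dy":0,"dz":1.2,"ax":0,"ay":0,"az":0},{"dx":0,"dy":0,"dz":0,"ax":0,"ay":0,"az":0},{"dx":0,"dy":0,"dz":0,"ax":0,"ay":0,"az":0}]'; python3 -m creep '[{"dx":0,"dy":0,"dz":0,"ax":0,"ay":0,"az":0},{"dx":0,"dy":0,"dz":0,"ax":0,"ay":0,"az":0},{"dx":0,"dy":0,"dz":0,"ax":0,"ay":0,"az":0},{"dx":0,"dy":0,"dz":0,"ax":0,"ay":0,"az":0},{"dx":0,"dy":0,"dz":0,"ax":0,"ay":0,"az":0},{"dx":0,"dy":0,"dz":0,"ax":0,"ay":0,"az":0},{"dx":0,"dy":0,"dz":0,"ax":0,"ay":0,"az":0}]' 0.8 60; python3 -c "
from h import *
st()"
```

```text
time_s: 27.25
eef_pos: [0.4527, -0.0456, 0.0362]
tool_rot: [0.735, 0.678, -0.002, -0.0]
ft_force: [0.0, 0.2, 1.2]
gripper_width: 0.0501
grip_force: 0.0
time_s: 27.95
eef_pos: [0.4531, -0.0453, 0.0368]
tool_rot: [0.734, 0.679, -0.002, 0.0]
ft_force: [0.2, -0.5, 6.7]
gripper_width: 0.0148
grip_force: 60.5
t 27.95 p [453.1 -45.3  36.8] F [ 0.2 -0.5  6.7] w 0.0148 g 60.48269033432007
x [ 0.078  0.997 -0.003] y [ 0.997 -0.078 -0.001] z [-0.002 -0.003 -1.   ] q [-0.27  0.49  1.95 -0.    0.71 -0.18]
```

```bash
python3 -m creep '[{"dx":0,"dy":0,"dz":-1,"ax":0,"ay":0,"az":0},{"dx":0,"dy":0,"dz":-2,"ax":0,"ay":0,"az":0},{"dx":0,"dy":0,"dz":-2,"ax":0,"ay":0,"az":0},{"dx":0,"dy":0,"dz":0,"ax":0,"ay":0,"az":-0.096},{"dx":0,"dy":0,"dz":0,"ax":0,"ay":0,"az":-0.096},{"dx":0,"dy":0,"dz":0,"ax":0,"ay":0,"az":-0.096},{"dx":0,"dy":0,"dz":0,"ax":0,"ay":0,"az":0},{"dx":0,"dy":0,"dz":0,"ax":0,"ay":0,"az":0}]'; python3 -c "
from h import *
s,r=st(); print(C(s['eef_pos'])); go(W(-56.5,105,85))"
```

```text
time_s: 28.75
eef_pos: [0.4524, -0.045, 0.0863]
tool_rot: [0.63, 0.776, -0.002, -0.001]
ft_force: [-0.0, -0.5, -1.0]
gripper_width: 0.0149
grip_force: 59.5
t 28.75 p [452.4 -45.   86.3] F [-0.  -0.5 -1. ] w 0.0149 g 59.46902632713318
x [-0.205  0.979 -0.001] y [ 0.979  0.205 -0.004] z [-0.004 -0.002 -1.   ] q [-0.27  0.4   1.9  -0.    0.84 -0.47]
[-34.53157728 262.33544106  86.31337378]
 tool shift cm [-15.74  -2.16   0.16]
```

```bash
python3 -m creep '[{"dx":-1.5,"dy":-0.2,"dz":0,"ax":0,"ay":0,"az":0},{"dx":-2.5,"dy":-0.4,"dz":0,"ax":0,"ay":0,"az":0},{"dx":-3,"dy":-0.4,"dz":0,"ax":0,"ay":0,"az":0},{"dx":-3,"dy":-0.4,"dz":0,"ax":0,"ay":0,"az":0},{"dx":-3,"dy":-0.4,"dz":0,"ax":0,"ay":0,"az":0},{"dx":-2,"dy":-0.4,"dz":0,"ax":0,"ay":0,"az":0},{"dx":-0.7,"dy":0,"dz":0,"ax":0,"ay":0,"az":0},{"dx":0,"dy":0,"dz":0,"ax":0,"ay":0,"az":0},{"dx":0,"dy":0,"dz":0,"ax":0,"ay":0,"az":0},{"dx":0,"dy":0,"dz":0,"ax":0,"ay":0,"az":0}]'; python3 wed.py w13 .464 -.203 .21 .049; python3 row.py w14;python3 -c "
from h import *
s,r=st(); print(C(s['eef_pos']))
for z in (29,):
  im=cv2.imread('pics/w14.png')
  for y in (45,30,10,-10):
    print(y,[int(im[tuple(proj('w14',W(x,y,z)).round().astype(int)[::-1])].sum()//3) for x in range(-100,-70,1)])"
```

```text
time_s: 29.75
eef_pos: [0.4635, -0.202, 0.0864]
tool_rot: [0.629, 0.777, -0.002, -0.001]
ft_force: [0.5, -0.8, -0.4]
gripper_width: 0.0147
grip_force: 59.5
t 29.8 p [ 463.6 -202.1   86.4] F [ 0.7 -0.5 -0.5] w 0.0146 g 59.47271704673767
x [-0.209  0.978 -0.001] y [ 0.978  0.209 -0.004] z [-0.004 -0.002 -1.   ] q [-0.56  0.48  1.76 -0.    0.9  -0.77]
blob [  252   172   125   150 11686]
wedge [ 0.4628 -0.2023  0.2093] IoU 0.7315070210631895 cradle [-57.  106.3   0. ] yawdeg 12.0
t 29.8 p [ 463.6 -202.1   86.4] F [ 0.7 -0.5 -0.5] w 0.0146 g 59.47271704673767
x [-0.209  0.978 -0.001] y [ 0.978  0.209 -0.004] z [-0.004 -0.002 -1.   ] q [-0.56  0.48  1.76 -0.    0.9  -0.77]
y -42 edges x [19.5 26.5]
y -35 edges x [13.5 21.5]
y -10 edges x [37.5 45.5]
y 0 edges x [29.5 35.5 87.5]
y 5 edges x [80.5]
y 22 edges x [-70.5 -43.5  57.5]
t 29.85 p [ 463.6 -202.2   86.5] F [ 0.1 -0.2 -0.4] w 0.015 g 59.47255790233612
x [-0.209  0.978 -0.001] y [ 0.978  0.209 -0.004] z [-0.004 -0.002 -1.   ] q [-0.56  0.48  1.76 -0.    0.9  -0.77]
[-56.20699562 106.17236441  86.47122777]
45 [52, 53, 55, 53, 52, 53, 56, 54, 53, 53, 53, 54, 54, 54, 54, 54, 55, 55, 53, 54, 53, 54, 54, 53, 53, 54, 53, 56, 55, 50]
30 [54, 52, 53, 54, 52, 55, 54, 52, 54, 53, 53, 51, 53, 52, 54, 53, 53, 54, 53, 55, 54, 54, 52, 53, 51, 52, 53, 54, 53, 45]
10 [54, 54, 53, 52, 54, 54, 53, 53, 53, 53, 52, 53, 55, 53, 53, 53, 55, 53, 53, 54, 53, 53, 54, 52, 59, 72, 75, 75, 76, 77]
-10 [54, 52, 53, 52, 53, 53, 52, 54, 52, 54, 53, 52, 54, 53, 53, 54, 54, 52, 52, 53, 52, 53, 53, 54, 68, 72, 73, 75, 75, 76]
```

```bash
python3 -m creep '[{"dx":0,"dy":0,"dz":1,"ax":0,"ay":0,"az":0},{"dx":0,"dy":0,"dz":1.5,"ax":0,"ay":0,"az":0},{"dx":0,"dy":0,"dz":1.2,"ax":0,"ay":0,"az":0},{"dx":0,"dy":0,"dz":0.6,"ax":0,"ay":0,"az":0},{"dx":0,"dy":0,"dz":0,"ax":0,"ay":0,"az":0},{"dx":0,"dy":0,"dz":0,"ax":0,"ay":0,"az":0}]';  python3 -m creep '[{"dx":-0.5,"dy":0,"dz":0,"ax":0,"ay":0,"az":0},{"dx":-1,"dy":0,"dz":0,"ax":0,"ay":0,"az":0},{"dx":-1,"dy":0,"dz":0,"ax":0,"ay":0,"az":0},{"dx":-1,"dy":0,"dz":0,"ax":0,"ay":0,"az":0},{"dx":-0.6,"dy":0,"dz":0,"ax":0,"ay":0,"az":0},{"dx":-0.4,"dy":0,"dz":0,"ax":0,"ay":0,"az":0},{"dx":0,"dy":0,"dz":0,"ax":0,"ay":0,"az":0},{"dx":0,"dy":0,"dz":0,"ax":0,"ay":0,"az":0}]'; python3 -c "
from h import *
s,r=st(); print(C(s['eef_pos']))"
```

```text
time_s: 30.45
eef_pos: [0.4636, -0.2033, 0.0432]
tool_rot: [0.629, 0.777, -0.002, -0.001]
ft_force: [-0.2, -0.2, -1.5]
gripper_width: 0.0148
grip_force: 59.5
time_s: 31.25
eef_pos: [0.4727, -0.2471, 0.0434]
tool_rot: [0.629, 0.777, -0.002, -0.001]
ft_force: [-0.2, 0.0, -0.6]
gripper_width: 0.0148
grip_force: 59.5
t 31.25 p [ 472.7 -247.1   43.4] F [-0.2  0.  -0.6] w 0.0148 g 59.499351382255554
x [-0.208  0.978 -0.001] y [ 0.978  0.208 -0.004] z [-0.004 -0.002 -1.   ] q [-0.62  0.58  1.72 -0.01  0.84 -0.83]
[-56.68686156  60.37575595  43.38896618]
```

```bash
python3 -m creep '[{"dx":-0.3,"dy":0.05,"dz":0.08,"ax":0,"ay":0,"az":0},{"dx":-0.4,"dy":0,"dz":0,"ax":0,"ay":0,"az":0},{"dx":-0.4,"dy":0,"dz":0,"ax":0,"ay":0,"az":0},{"dx":-0.4,"dy":0,"dz":0,"ax":0,"ay":0,"az":0},{"dx":0,"dy":0,"dz":0,"ax":0,"ay":0,"az":0},{"dx":0,"dy":0,"dz":0,"ax":0,"ay":0,"az":0}]';python3 -m creep '[{"dx":-0.3,"dy":0,"dz":0,"ax":0,"ay":0,"az":0},{"dx":0,"dy":0,"dz":0,"ax":0,"ay":0,"az":0}]'; python3 -m creep '[{"dx":-0.3,"dy":0,"dz":0,"ax":0,"ay":0,"az":0},{"dx":0,"dy":0,"dz":0,"ax":0,"ay":0,"az":0}]'; python3 -c "
from h import *
s,r=st(); print(C(s['eef_pos']))"
```

```text
time_s: 31.85
eef_pos: [0.4764, -0.262, 0.0427]
tool_rot: [0.629, 0.777, -0.002, -0.001]
ft_force: [-0.6, 0.1, -1.0]
gripper_width: 0.0146
grip_force: 59.5
time_s: 32.05
eef_pos: [0.4772, -0.2651, 0.0428]
tool_rot: [0.629, 0.777, -0.002, -0.0]
ft_force: [0.3, 1.3, -0.3]
gripper_width: 0.0144
grip_force: 59.5
time_s: 32.25
eef_pos: [0.4779, -0.2681, 0.0428]
tool_rot: [0.629, 0.777, -0.002, -0.0]
ft_force: [-0.6, -0.2, -1.3]
gripper_width: 0.0152
grip_force: 59.5
t 32.25 p [ 477.9 -268.1   42.8] F [-0.6 -0.2 -1.3] w 0.0152 g 59.50101613998413
x [-0.208  0.978 -0.002] y [ 0.978  0.208 -0.004] z [-0.003 -0.003 -1.   ] q [-0.65  0.6   1.68 -0.01  0.86 -0.85]
[-55.99403925  38.78986729  42.75790376]
```

```bash
python3 -m creep '[{"dx":-0.2,"dy":0,"dz":0,"ax":0,"ay":0,"az":0},{"dx":-0.2,"dy":0,"dz":0,"ax":0,"ay":0,"az":0},{"dx":0,"dy":0,"dz":0,"ax":0,"ay":0,"az":0}]';python3 -m creep '[{"dx":-0.2,"dy":0,"dz":0,"ax":0,"ay":0,"az":0},{"dx":0,"dy":0,"dz":0,"ax":0,"ay":0,"az":0}]'; python3 -m creep '[{"dx":-0.2,"dy":0,"dz":0,"ax":0,"ay":0,"az":0},{"dx":0,"dy":0,"dz":0,"ax":0,"ay":0,"az":0}]'; python3 -c "
from h import *
s,r=st(); print(C(s['eef_pos']))"
```

```text
time_s: 32.55
eef_pos: [0.4786, -0.272, 0.0427]
tool_rot: [0.629, 0.777, -0.002, -0.001]
ft_force: [-0.2, -0.3, -1.5]
gripper_width: 0.0146
grip_force: 59.5
time_s: 32.75
eef_pos: [0.479, -0.2739, 0.0427]
tool_rot: [0.629, 0.777, -0.002, -0.001]
ft_force: [-0.1, -0.5, -0.4]
gripper_width: 0.0151
grip_force: 59.5
time_s: 32.95
eef_pos: [0.4795, -0.2758, 0.0428]
tool_rot: [0.629, 0.777, -0.002, -0.001]
ft_force: [-0.5, 0.4, -0.6]
gripper_width: 0.0151
grip_force: 59.5
t 32.95 p [ 479.5 -275.8   42.8] F [-0.5  0.4 -0.6] w 0.0151 g 59.500513672828674
x [-0.208  0.978 -0.002] y [ 0.978  0.208 -0.004] z [-0.003 -0.002 -1.   ] q [-0.66  0.61  1.67 -0.01  0.87 -0.86]
[-56.01880974  30.89893801  42.77431762]
```

No contact down to y≈30. I'll set it down, release, and push from behind.

```bash
python3 -m creep '[{"dx":0,"dy":0,"dz":0.08,"ax":0,"ay":0,"az":0},{"dx":0,"dy":0,"dz":0,"ax":0,"ay":0,"az":0}]'; python3 -m creep '[{"dx":0,"dy":0,"dz":0,"ax":0,"ay":0,"az":0},{"dx":0,"dy":0,"dz":0,"ax":0,"ay":0,"az":0},{"dx":0,"dy":0,"dz":0,"ax":0,"ay":0,"az":0},{"dx":0,"dy":0,"dz":0,"ax":0,"ay":0,"az":0},{"dx":0,"dy":0,"dz":-1,"ax":0,"ay":0,"az":0},{"dx":0,"dy":0,"dz":-2,"ax":0,"ay":0,"az":0},{"dx":0,"dy":0,"dz":-1.5,"ax":0,"ay":0,"az":0},{"dx":2,"dy":0,"dz":0,"ax":0,"ay":0,"az":0},{"dx":3,"dy":0,"dz":0,"ax":0,"ay":0,"az":0},{"dx":1.5,"dy":0,"dz":0,"ax":0,"ay":0,"az":0},{"dx":0,"dy":0,"dz":0,"ax":0,"ay":0,"az":0},{"dx":0,"dy":0,"dz":0,"ax":0,"ay":0,"az":0}]' 4; python3 wed.py w15 .480 -.276 .21 .005;  python3 -c "
from h import *
s,r=st(); print(C(s['eef_pos'])); go(W(-57,90,14))"
```

```text
time_s: 33.15
eef_pos: [0.4794, -0.2756, 0.042]
tool_rot: [0.629, 0.777, -0.002, -0.001]
ft_force: [-0.5, -0.1, -1.1]
gripper_width: 0.0148
grip_force: 59.6
time_s: 34.35
eef_pos: [0.4667, -0.2125, 0.0873]
tool_rot: [0.629, 0.777, -0.002, 0.0]
ft_force: [0.5, -0.4, 0.0]
gripper_width: 0.0399
grip_force: 0.0
t 34.4 p [ 466.7 -212.9   87.2] F [ 0.6 -0.5  0.6] w 0.0397 g 0.0
x [-0.208  0.978 -0.003] y [ 0.978  0.208 -0.003] z [-0.002 -0.003 -1.   ] q [-0.57  0.49  1.75 -0.01  0.91 -0.78]
blob [ 274  237   85  115 7920]
wedge [ 0.4792 -0.2764  0.1652] IoU 0.8952672101449275 cradle [-56.4  30.4   0. ] yawdeg 9.5
t 34.4 p [ 466.7 -212.9   87.2] F [ 0.6 -0.5  0.6] w 0.0397 g 0.0
x [-0.208  0.978 -0.003] y [ 0.978  0.208 -0.003] z [-0.002 -0.003 -1.   ] q [-0.57  0.49  1.75 -0.01  0.91 -0.78]
[-55.3938992   95.115946    87.20237948]
 tool shift cm [-0.49 -0.14  7.32]
```

```bash
python3 -m creep '[{"dx":0,"dy":-0.15,"dz":1,"ax":0,"ay":0,"az":0},{"dx":0,"dy":0,"dz":2,"ax":0,"ay":0,"az":0},{"dx":0,"dy":0,"dz":2.5,"ax":0,"ay":0,"az":0},{"dx":0,"dy":0,"dz":1.5,"ax":0,"ay":0,"az":0},{"dx":-0.3,"dy":0,"dz":0,"ax":0,"ay":0,"az":0},{"dx":-0.4,"dy":0,"dz":0,"ax":0,"ay":0,"az":0},{"dx":-0.3,"dy":0,"dz":0,"ax":0,"ay":0,"az":0},{"dx":0,"dy":0,"dz":0,"ax":0,"ay":0,"az":0},{"dx":0,"dy":0,"dz":0,"ax":0,"ay":0,"az":0}]' 0 20;python3 -c "
from h import *
s,r=st(); print(C(s['eef_pos']))"; python3 -m creep '[{"dx":-0.2,"dy":0,"dz":0,"ax":0,"ay":0,"az":0},{"dx":-0.2,"dy":0,"dz":0,"ax":0,"ay":0,"az":0},{"dx":0,"dy":0,"dz":0,"ax":0,"ay":0,"az":0}]'; python3 -m creep '[{"dx":-0.2,"dy":0,"dz":0,"ax":0,"ay":0,"az":0},{"dx":0,"dy":0,"dz":0,"ax":0,"ay":0,"az":0}]'; python3 -c "
from h import *
s,r=st(); print(C(s['eef_pos']))"
```

```text
time_s: 35.3
eef_pos: [0.4667, -0.2225, 0.0175]
tool_rot: [0.629, 0.777, -0.002, 0.0]
ft_force: [0.1, -0.3, -0.0]
gripper_width: -0.0001
grip_force: 0.0
t 35.3 p [ 466.7 -222.5   17.5] F [ 0.1 -0.3 -0. ] w -0.0001 g 0.0
x [-0.208  0.978 -0.002] y [ 0.978  0.208 -0.003] z [-0.002 -0.003 -1.   ] q [-0.59  0.6   1.79 -0.01  0.75 -0.8 ]
[-57.42593667  85.66459789  17.5003389 ]
time_s: 35.6
eef_pos: [0.4674, -0.2263, 0.017]
tool_rot: [0.629, 0.777, -0.002, -0.0]
ft_force: [0.2, 0.3, 0.6]
gripper_width: 0.0003
grip_force: 0.0
time_s: 35.8
eef_pos: [0.4677, -0.2281, 0.0169]
tool_rot: [0.629, 0.777, -0.002, -0.001]
ft_force: [0.4, 0.6, 0.9]
gripper_width: 0.0004
grip_force: 0.0
t 35.8 p [ 467.7 -228.1   16.9] F [0.4 0.6 0.9] w 0.0004 g 0.0
x [-0.208  0.978 -0.002] y [ 0.978  0.208 -0.004] z [-0.003 -0.002 -1.   ] q [-0.6   0.61  1.78 -0.01  0.76 -0.8 ]
[-57.65568735  79.98584234  16.85522484]
```

```bash
python3 -m creep '[{"dx":-0.2,"dy":0,"dz":0,"ax":0,"ay":0,"az":0},{"dx":0,"dy":0,"dz":0,"ax":0,"ay":0,"az":0}]' | grep ft; python3 -m creep '[{"dx":-0.2,"dy":0,"dz":0,"ax":0,"ay":0,"az":0},{"dx":0,"dy":0,"dz":0,"ax":0,"ay":0,"az":0}]'| grep ft; python3 -m creep '[{"dx":-0.1,"dy":0,"dz":0,"ax":0,"ay":0,"az":0},{"dx":0,"dy":0,"dz":0,"ax":0,"ay":0,"az":0}]'| grep ft; python3 -m creep '[{"dx":-0.1,"dy":0,"dz":0,"ax":0,"ay":0,"az":0},{"dx":0,"dy":0,"dz":0,"ax":0,"ay":0,"az":0}]'| grep ft; python3 -c "
from h import *
s,r=st(); print(C(s['eef_pos']))"
```

```text
ft_force: [0.2, 0.2, -0.5]
ft_force: [-0.3, 0.5, 1.0]
ft_force: [0.3, 0.2, -0.4]
ft_force: [1.1, 0.4, 0.4]
t 36.6 p [ 469.  -233.9   16.9] F [1.1 0.4 0.4] w 0.0002 g 0.3559893872335351
x [-0.208  0.978 -0.002] y [ 0.978  0.208 -0.004] z [-0.003 -0.002 -1.   ] q [-0.61  0.61  1.77 -0.01  0.76 -0.81]
[-57.58904894  74.07181795  16.87218723]
```

```bash
for i in 1; do python3 -m creep '[{"dx":-0.1,"dy":0,"dz":0,"ax":0,"ay":0,"az":0},{"dx":0,"dy":0,"dz":0,"ax":0,"ay":0,"az":0}]'| grep force;  python3 -m creep '[{"dx":-0.1,"dy":0,"dz":0,"ax":0,"ay":0,"az":0},{"dx":0,"dy":0,"dz":0,"ax":0,"ay":0,"az":0}]'| grep force; python3 -m creep '[{"dx":-0.1,"dy":0,"dz":0,"ax":0,"ay":0,"az":0},{"dx":0,"dy":0,"dz":0,"ax":0,"ay":0,"az":0}]'| grep force; done
```

```text
ft_force: [0.8, 0.8, 0.5]
grip_force: 0.5
ft_force: [0.4, 1.1, 0.0]
grip_force: 0.5
ft_force: [0.2, 0.8, -0.3]
grip_force: 0.4
```

```bash
python3 -c "
from h import *
s,r=st(); print(C(s['eef_pos']))"
```

```text
t 37.2 p [ 469.5 -237.    16.9] F [ 0.2  0.8 -0.3] w -0.0002 g 0.43078267679675264
x [-0.208  0.978 -0.002] y [ 0.978  0.208 -0.004] z [-0.003 -0.002 -1.   ] q [-0.61  0.61  1.76 -0.01  0.77 -0.82]
[-57.67255572  70.93927188  16.89160461]
```

```bash
python3 -m creep '[{"dx":-0.1,"dy":0,"dz":0,"ax":0,"ay":0,"az":0},{"dx":0,"dy":0,"dz":0,"ax":0,"ay":0,"az":0}]'| grep force;  python3 -m creep '[{"dx":-0.1,"dy":0,"dz":0,"ax":0,"ay":0,"az":0},{"dx":0,"dy":0,"dz":0,"ax":0,"ay":0,"az":0}]'| grep force; python3 -m creep '[{"dx":-0.1,"dy":0,"dz":0,"ax":0,"ay":0,"az":0},{"dx":0,"dy":0,"dz":0,"ax":0,"ay":0,"az":0}]'| grep force
```

```text
ft_force: [0.6, 1.0, -0.2]
grip_force: 0.4
ft_force: [1.1, 1.1, -0.3]
grip_force: 0.5
ft_force: [0.5, 1.7, 0.2]
grip_force: 0.5
```

```bash
python3 -m creep '[{"dx":-0.1,"dy":0,"dz":0,"ax":0,"ay":0,"az":0},{"dx":0,"dy":0,"dz":0,"ax":0,"ay":0,"az":0}]'| grep force;  python3 -m creep '[{"dx":-0.1,"dy":0,"dz":0,"ax":0,"ay":0,"az":0},{"dx":0,"dy":0,"dz":0,"ax":0,"ay":0,"az":0}]'| grep force
```

```text
ft_force: [0.7, 1.5, 0.0]
grip_force: 0.5
ft_force: [0.9, 1.4, 0.0]
grip_force: 0.5
```

```bash
python3 -m creep '[{"dx":-0.1,"dy":0,"dz":0,"ax":0,"ay":0,"az":0},{"dx":0,"dy":0,"dz":0,"ax":0,"ay":0,"az":0}]'| grep force;  python3 -m creep '[{"dx":-0.1,"dy":0,"dz":0,"ax":0,"ay":0,"az":0},{"dx":0,"dy":0,"dz":0,"ax":0,"ay":0,"az":0}]'| grep force; python3 -m creep '[{"dx":-0.1,"dy":0,"dz":0,"ax":0,"ay":0,"az":0},{"dx":0,"dy":0,"dz":0,"ax":0,"ay":0,"az":0}]'| grep force; python3 -c "
from h import *
s,r=st(); print(C(s['eef_pos']))"
```

```text
ft_force: [-0.2, 1.1, 0.1]
grip_force: 0.5
ft_force: [0.9, 1.8, -0.5]
grip_force: 0.5
ft_force: [0.1, 0.8, -0.7]
grip_force: 0.5
t 38.8 p [ 471.2 -244.8   16.9] F [ 0.1  0.8 -0.7] w -0.0001 g 0.5279742887887551
x [-0.208  0.978 -0.002] y [ 0.978  0.208 -0.004] z [-0.003 -0.002 -1.   ] q [-0.62  0.62  1.75 -0.01  0.77 -0.83]
[-57.67057351  62.95114737  16.87757343]
```

```bash
python3 -m creep '[{"dx":-0.1,"dy":0,"dz":0,"ax":0,"ay":0,"az":0},{"dx":0,"dy":0,"dz":0,"ax":0,"ay":0,"az":0}]'| grep force;  python3 -m creep '[{"dx":-0.1,"dy":0,"dz":0,"ax":0,"ay":0,"az":0},{"dx":0,"dy":0,"dz":0,"ax":0,"ay":0,"az":0}]'| grep force; python3 -m creep '[{"dx":-0.1,"dy":0,"dz":0,"ax":0,"ay":0,"az":0},{"dx":0,"dy":0,"dz":0,"ax":0,"ay":0,"az":0}]'| grep force
```

```text
ft_force: [1.1, 0.6, 0.1]
grip_force: 0.5
ft_force: [1.7, 2.3, 0.0]
grip_force: 0.8
ft_force: [1.4, 2.3, -0.2]
grip_force: 1.3
```

```bash
python3 -m creep '[{"dx":-0.1,"dy":0,"dz":0,"ax":0,"ay":0,"az":0},{"dx":0,"dy":0,"dz":0,"ax":0,"ay":0,"az":0}]'| grep force;  python3 -m creep '[{"dx":-0.1,"dy":0,"dz":0,"ax":0,"ay":0,"az":0},{"dx":0,"dy":0,"dz":0,"ax":0,"ay":0,"az":0}]'| grep force; python3 -c "
from h import *
s,r=st(); print(C(s['eef_pos']))"
```

```text
ft_force: [2.3, 4.2, 0.2]
grip_force: 2.1
ft_force: [2.1, 8.1, 2.1]
grip_force: 3.4
t 39.8 p [ 472.2 -248.5   16.9] F [2.1 8.1 2.1] w 0.0004 g 3.448105894363138
x [-0.208  0.978  0.   ] y [ 0.978  0.208 -0.004] z [-0.004 -0.001 -1.   ] q [-0.63  0.62  1.74 -0.    0.78 -0.83]
[-57.50515832  59.15936192  16.88936915]
```

It bites: about 7.5 N along the push at y≈8 mm. I'll hold briefly and read again.

```bash
for k in 1; do python3 -m creep '[{"dx":0,"dy":0,"dz":0,"ax":0,"ay":0,"az":0}]'| grep force; python3 -m creep '[{"dx":-0.03,"dy":0,"dz":0,"ax":0,"ay":0,"az":0},{"dx":0,"dy":0,"dz":0,"ax":0,"ay":0,"az":0}]'| grep force; python3 -m creep '[{"dx":0,"dy":0,"dz":0,"ax":0,"ay":0,"az":0}]'| grep force; done
```

```text
ft_force: [2.2, 8.0, 2.2]
grip_force: 3.4
ft_force: [2.5, 8.7, 3.4]
grip_force: 4.0
ft_force: [1.8, 8.2, 2.3]
grip_force: 4.0
```

```bash
python3 -m creep '[{"dx":0.1,"dy":0,"dz":0,"ax":0,"ay":0,"az":0},{"dx":0.1,"dy":0,"dz":0,"ax":0,"ay":0,"az":0},{"dx":0.3,"dy":0,"dz":0,"ax":0,"ay":0,"az":0},{"dx":1,"dy":0,"dz":0,"ax":0,"ay":0,"az":0},{"dx":2,"dy":0,"dz":-1,"ax":0,"ay":0,"az":0},{"dx":2,"dy":0,"dz":-3,"ax":0,"ay":0,"az":0},{"dx":0,"dy":0,"dz":-4,"ax":0,"ay":0,"az":0},{"dx":0,"dy":0,"dz":-4,"ax":0,"ay":0,"az":0},{"dx":-2.5,"dy":1,"dz":-4,"ax":0,"ay":0,"az":0},{"dx":-2,"dy":1,"dz":-2,"ax":0,"ay":0,"az":0},{"dx":-2,"dy":1,"dz":0,"ax":0,"ay":0,"az":0},{"dx":0,"dy":0,"dz":0,"ax":0,"ay":0,"az":0},{"dx":0,"dy":0,"dz":0,"ax":0,"ay":0,"az":0}]'; python3 wed.py w16 .486 -.296 .21 .005; python3 row.py w17
```

```text
time_s: 41.5
eef_pos: [0.5036, -0.2523, 0.196]
tool_rot: [0.629, 0.777, -0.002, -0.002]
ft_force: [0.1, 0.1, -1.7]
gripper_width: 0.0
grip_force: 0.0
t 41.55 p [ 503.4 -252.   196. ] F [ 0.7 -0.3 -0.1] w 0.0001 g 0.0
x [-0.208  0.978  0.   ] y [ 0.978  0.208 -0.006] z [-0.005 -0.001 -1.   ] q [-0.6   0.44  1.47 -0.    1.23 -0.81]
blob [ 262  179   63   76 4038]
wedge [ 0.4855 -0.2978  0.1933] IoU 0.9427034611786717 cradle [-54.7   8.1   0. ] yawdeg 11.1
t 41.55 p [ 503.4 -252.   196. ] F [ 0.7 -0.3 -0.1] w 0.0001 g 0.0
x [-0.208  0.978  0.   ] y [ 0.978  0.208 -0.006] z [-0.005 -0.001 -1.   ] q [-0.6   0.44  1.47 -0.    1.23 -0.81]
y -42 edges x [28.5 56.5 60.5 81.5 84.5]
y -35 edges x [-80.5 -78.5 -75.5 -44.5 -14.5   2.5   3.5  83.5  84.5  91.5  92.5]
y -10 edges x [-85.5 -21.5 -12.5  -8.5   2.5   8.5  25.5  28.5  33.5  55.5  79.5  83.5
  84.5  92.5  93.5]
y 0 edges x [-86.5   2.5   4.5  83.5  84.5  91.5  94.5  97.5  99.5]
y 5 edges x [-87.5 -22.5 -21.5   0.5   2.5  29.5  32.5  51.5  55.5  82.5  84.5  92.5
  98.5]
y 22 edges x [-89.5 -23.5 -19.5  -1.5   7.5  24.5  33.5  51.5  59.5  78.5  84.5  92.5
  93.5]
```

The wedge sits at cradle (−54.7, 8.1) mm, within the stated bite range. The row spans −22 to +84 mm with the bottles touching and parallel.

```bash
python3 -c "
from bench import *
print(sign_off())"
```

```text
the job is handed in; nothing more can be done
None
```

Handed in at about 42 s: bottle 4 lies fourth in the closed row and the wedge was pressed home with about 8 N; sign-off returned no verdict, and the final picture measurements showed the row tight and parallel.

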